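# Unpack the carry caddy into the desk set

## Task

Unpack the grey carry caddy into the oak desk set, from the top of the pile down and one thing at a time: pull the black marker straight up out of the two spring clips that hold it over the pile and lay it in the saddles of the pen rest, then set the teal tape roll over the brass post of the tape spindle, lay the pink note pad flat and square in the square holder and the cream note pad flat and square in the long holder. Put each thing fully home in its place before you touch the next.

Things in the scene. Friction and masses are not known exactly. Their poses are not given: they have to be found in the camera images.
- caddy: Grey caddy, fixed, 136 mm along y, 76 along x. Origin: underside centre, z up. Floor 8 mm up, walls 14 mm. Posts at y = +-56 mm (10 mm along y) bear orange spring clips, open upwards, tops 72 mm up. They resist lifting the marker with about 9 N, snap open at 4 to 7 mm of rise; it is free at 20 mm. Each x side has a finger notch 60 mm long; the floor between is 52 mm wide.
- black_marker: Black felt marker, cylinder 18.5 mm thick, 128 mm long, about 18 g. Origin: on its skin at mid length, 9 mm from its axis (underneath at the start; it may roll). x runs along its length. At the start it lies in both clips along the caddy's y, axis 54 mm above the desk.
- marker_mid (a point): The point on the black marker's axis at its mid length; x along its length.
- tape_roll: Teal roll of paper tape lying flat, 50 mm across, 15 mm high, round hole about 25 mm across. Origin: centre of its underside; z is its axis. At the start it lies on the pink pad, underside 25 mm above the desk; the marker passes 5 mm over it.
- pink_pad: Pink note pad, 50 x 50 mm, 11 mm thick. Origin: centre of its underside; x and y along its sides, z up. At the start it lies on the cream pad, underside 14 mm above the desk. (The blue pad on the desk is not part of the job.)
- cream_pad: Cream note pad with a curling top sheet, 62 mm along its x, 92 mm along its y, solid part 6 mm thick. Origin: centre of its underside; z up. At the start it lies on the caddy's floor, its y along the caddy's y (either way round); grip it across its 62 mm width.
- pen_rest: Oak pen rest, fixed, 110 mm along y, 44 mm along x. Origin: centre of its underside; z up. Two V saddles (14 mm long, 34 mm wide at the mouth, tops 25 mm high) at y = -40 and +40 mm; between them only a bar 30 mm wide and 5 mm high, so fingers have room. A marker that is home lies along the rest's y in both saddles, its axis about 21 mm above the desk.
- tape_spindle: Tape spindle, fixed: an oak disc 66 mm across and 10 mm high with an upright brass post at its centre, 16 mm thick, top 40 mm above the desk, the last 10 mm tapered. Origin: centre of its underside; z up. A roll that is home lies flat on the disc, its underside 10 mm above the desk.
- square_holder: Square oak pad holder, fixed, 70 x 70 mm outside, 62 x 62 mm inside, floor 8 mm above the desk, walls to 16 mm above the desk. Origin: centre of its underside; z up. The +x and -x sides have a finger notch 38 mm long along y (no wall, floor only 40 mm wide along x): set the pad down with the fingers on these two sides.
- long_holder: Long oak pad holder, fixed, inside 104 mm along y, 74 along x, walls 4 mm, floor 8 mm above the desk, walls to 16 mm above the desk. Origin: centre of its underside; z up. The +x and -x sides have a finger notch 56 mm long along y (no wall, floor only 52 mm wide along x). The cream pad goes in with its y along the holder's y, either way round.
Mind the look-alikes: they are no part of the job. What is shaped like the long_holder but green is not meant.

How it is judged:
By the outcome, as a careful person would: the job done as asked, in the order asked, and still so for the second after the job is handed in, with the robot touching nothing.
It also fails if it takes over 122 s, if anything falls off the work surface, if the arm or the gripper's body presses on something with over 40 N, if the wrist force passes 120 N, or if a joint passes its speed limit or range.

## Robot

A 6-joint arm with a two-finger parallel gripper is mounted at the origin on a cart in front of the work surface, level with it; the furniture and walls round the work are solid. World frame = base frame: x ahead of the robot, y to its left, z up, the work surface at z = 0. Lengths are in m, angles in rad, forces in N, time in s.
With the tool pointing down it reaches from about 0.325 to 0.775 m from the base axis. Payload 9.3 kg.
Tool frame: the origin (TCP) lies on the centre line of the jaws, within the pads' length; the fingertips stand 17 mm ahead of it and the grasp point (between the pads) lies 2 mm behind it; z points along the fingers, y is the line along which they close (so a half turn about z gives the same grasp; the last joint's range is limited). The gripper opens to 85 mm and grips with 20 to 120 N. Pads are 22 mm wide; open, the fingers measure 114 mm over their backs; the gripper's body (76 mm by 85 mm) begins 54 mm behind the grasp point. The pads swing forward as they close: fully open they stand 13 mm farther back than shut.
Start: joints at [-1.341, 0.259, 0.021, 1.334, 0, 1.418], TCP at [0.205, -0.51, 0.248] pointing down, gripper open.
Joint ranges: [-3.04, 3.04], [-0.91, 1.82], [-1.04, 1.36], [-1.92, 1.95], [-1.52, 1.45], [-3.14, 3.14]. Speed limits (rad/s): [2.22, 2.22, 2.79, 3.14, 3.14, 3.14].

## Interface

Orientations are given as a unit quaternion [x, y, z, w].
In Python, from workcell import r gives the robot as it stands. The module is installed in compiled form; this text tells all that it offers.
- The arm moves only by the tool carry_out, never from a script. Its argument "targets" is a list of rows, each an object with "claw": the opening, from -1 (shut) to 1 (fully open); "offset": the shift along the tool's x, y, z as a fraction of full scale, a list of three; "spin": the turn about the tool's z as a fraction of full scale. A call has exactly 10 rows; each row shifts and turns the commanded pose from where the row before left it, along the tool's axes as they then stand; what a row does not reach is not made up. Full scale, the value 1, is 0.4 m for a shift and 1.5 rad for a turn. A row lasts 1/10 s, in which the tool goes at most 50 mm and 8.59 degrees, less where a joint would pass 70% of its speed; a pose out of reach is approached as far as the arm can. A call with a number of a shift or a turn outside -1 to 1 is refused whole. A call with a gripper value outside its range is refused whole. The fingers move at their own pace and stop on an object; "newtons" is the grip in N (left out, the last holds). Time passes only in rows, so rows that do not move let the fingers close, or fill a call up. It gives the time, the measured TCP pose, the force, the opening and the grip force at its end, in the units of the state.
- r.get_obs(): the state, without advancing time (a new reading comes with each control period).
- r.snapshot(name): name is "scene" or "top" or "wrist"; returns a dict with "color" (400x640x3 uint8, red, green, blue), "K" (3x3 intrinsics, pixels), "R" (3x3) and "t" (3): a world point X has camera coordinates R X + t. Camera axes: x right, y down, z forward; pixel columns grow to the right and rows downward; lengths in m; the calibration is good to about 2 mm. A picture is of the moment at which its call begins. There is no depth.
- r.sign_off(): hands the job in; it is judged then, once.
Trained networks look in a picture, given as the dict that the camera call returned (one of the last four; its "shot" number tells which), for a name from the list of things; names that differ only in an ending like _2 or _b are one class to them, and where a whole thing is asked for, a point or a joint stands for the part that bears it (a point fixed in the world has none). Each returns a list of dicts, best first, with "p" (0 to 1); they miss things now and then, are a little off and sometimes report something else, mostly with a low value. They report only what shows in the picture. A call takes as long as a camera call. They do not tell look-alikes from the thing itself.
- r.outline_of(name, picture): "region" (400x640 bool, what is visible of it) and "centre" ([row, column] in pixels, amid what is visible of it).
The state is a dict: "clock": time; "qpos": joint angles; "joint_vel": joint speeds; "joint_efforts": joint torques, N m; "tcp_pos": TCP position; "tcp_rot": TCP orientation; "ft_force": force on the tool from outside, world axes, zero at the start; "moment": the same for the moment, N m; "width": finger opening in m; "grasp_force": force on a finger pad.
Only numpy, scipy, OpenCV 4.12 (cv2) and the standard library are available. Lean on these libraries where they do the work, as an engineer would, in place of code of your own. Each camera call takes 0.05 s, during which the arm holds its last target. There are 200 camera calls.

## Working session

There is one attempt and no reset: what is moved stays moved. The work goes in short steps, Python scripts to look and compute and a tool call to move; the robot and the scene stay as the last step left them, time stands still between calls to the robot, and variables do not carry over. Pictures are saved under pics/ and viewed, at most 14 in all, crops included, and the job is handed in when it is done.

Besides the shell and the picture viewer there is one more tool, called after "Call:" as name([rows], argument=value, ...), one row to a line, values as JSON. carry_out: Moves the arm, as the interface text tells. Its arguments: {"type":"object","properties":{"targets":{"type":"array"},"newtons":{"type":"number"}},"required":["targets"]}

```bash
mkdir -p pics; cat > h.py <<'E'
import numpy as np, cv2
from workcell import r
from scipy.spatial.transform import Rotation as Ro
def save(s,n): cv2.imwrite(f'pics/{n}.png',s['color'][:,:,::-1])
def onplane(s,px,z):
    # px (col,row) -> world point at height z
    px=np.atleast_2d(np.asarray(px,float)); d=np.c_[px,np.ones(len(px))]@np.linalg.inv(s['K']).T@s['R']
    c=-s['R'].T@s['t']; return c+d*((z-c[2])/d[:,2])[:,None]
def proj(s,X):
    X=np.atleast_2d(X); p=(X@s['R'].T+s['t'])@s['K'].T; return p[:,:2]/p[:,2:]
def tri(obs):
    A=np.zeros((3,3));b=np.zeros(3)
    for s,px in obs:
        c=-s['R'].T@s['t']; d=s['R'].T@np.linalg.inv(s['K'])@np.r_[px,1]; d/=np.linalg.norm(d)
        P=np.eye(3)-np.outer(d,d);A+=P;b+=P@c
    return np.linalg.solve(A,b)
E
python3 - <<'E'
from h import *
o=r.get_obs();print({k:np.round(v,3) for k,v in o.items()})
S={n:r.snapshot(n) for n in('scene','top','wrist')}
for n,s in S.items():
    save(s,n+'0');print(n,np.round(-s['R'].T@s['t'],3),s['K'][0,0],np.round(s['R'],2).tolist())
for k in['caddy','black_marker','tape_roll','pink_pad','cream_pad','pen_rest','tape_spindle','square_holder','long_holder']:
    for n in('scene','top'):
        for d in r.outline_of(k,S[n])[:3]:
            c=d['centre'];m=d['region'].astype(np.uint8);q=cv2.minAreaRect(cv2.findNonZero(m))
            print(k,n,round(d['p'],2),np.round(c),m.sum(),'mean@z0.02',np.round(onplane(S[n],[c[1],c[0]],.02)[0],3))
E
```

```text
{'clock': np.float64(0.0), 'qpos': array([-1.341,  0.259,  0.021,  1.334, -0.   ,  1.418]), 'joint_vel': array([-0.001, -0.001, -0.002,  0.001,  0.002, -0.001]), 'joint_efforts': array([ 1.0000e-03, -5.5564e+01,  3.4452e+01,  1.3000e-02, -0.0000e+00,
       -0.0000e+00]), 'tcp_pos': array([ 0.205, -0.51 ,  0.248]), 'tcp_rot': array([ 0.982,  0.19 , -0.   , -0.001]), 'ft_force': array([-0.352, -0.584, -0.044]), 'moment': array([ 0.005, -0.016,  0.006]), 'grasp_force': np.float64(0.0), 'width': np.float64(0.085)}
scene [-0.071  0.547  0.835] 506.32266982414103 [[-0.67, -0.74, -0.01], [-0.51, 0.47, -0.73], [0.55, -0.48, -0.69]]
top [0.378 0.007 1.303] 496.72070796271004 [[-0.03, -1.0, 0.01], [-0.99, 0.03, -0.14], [0.14, -0.01, -0.99]]
wrist [ 0.276 -0.481  0.372] 295.31544183457135 [[0.37, -0.93, -0.0], [-0.89, -0.36, 0.3], [-0.28, -0.11, -0.95]]
caddy scene 0.6 [173. 336.] 596 mean@z0.02 [ 0.628 -0.145  0.02 ]
caddy top 0.94 [188. 365.] 456 mean@z0.02 [ 0.615 -0.125  0.02 ]
black_marker scene 0.67 [159. 347.] 296 mean@z0.02 [ 0.648 -0.203  0.02 ]
black_marker top 0.54 [181. 383.] 326 m
[... 587 characters left out ...]
en_rest top 0.76 [244. 204.] 610 mean@z0.02 [0.481 0.294 0.02 ]
tape_spindle top 0.81 [179. 258.] 465 mean@z0.02 [0.647 0.154 0.02 ]
tape_spindle top 0.3 [192. 385.] 213 mean@z0.02 [ 0.603 -0.178  0.02 ]
square_holder scene 0.84 [246. 345.] 797 mean@z0.02 [0.435 0.013 0.02 ]
square_holder top 0.88 [258. 317.] 572 mean@z0.02 [0.437 0.005 0.02 ]
long_holder scene 0.76 [274. 284.] 1511 mean@z0.02 [0.465 0.159 0.02 ]
long_holder scene 0.55 [188. 417.] 286 mean@z0.02 [ 0.453 -0.249  0.02 ]
long_holder scene 0.55 [316. 220.] 943 mean@z0.02 [0.469 0.314 0.02 ]
long_holder top 0.92 [245. 259.] 1129 mean@z0.02 [0.473 0.154 0.02 ]
long_holder top 0.79 [256. 434.] 1279 mean@z0.02 [ 0.432 -0.298  0.02 ]
```

```bash
python3 - <<'E'
import cv2
t=cv2.imread('pics/top0.png')[130:310,160:480]; cv2.imwrite('pics/topc.png',cv2.resize(t,None,fx=2.5,fy=2.5,interpolation=cv2.INTER_CUBIC))
t=cv2.imread('pics/scene0.png'); cv2.imwrite('pics/scenec.png',cv2.resize(t[110:360,150:470],None,fx=2.3,fy=2.3,interpolation=cv2.INTER_CUBIC))
E
```

```text
(no output)
```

View pics/topc.png

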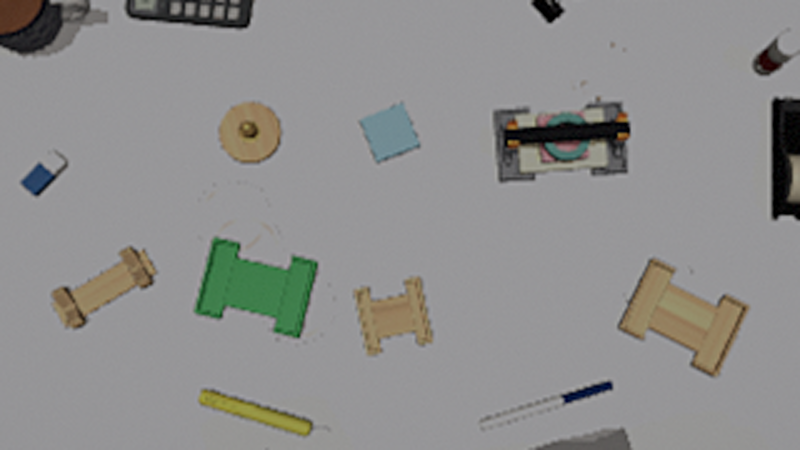

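View pics/scenec.png

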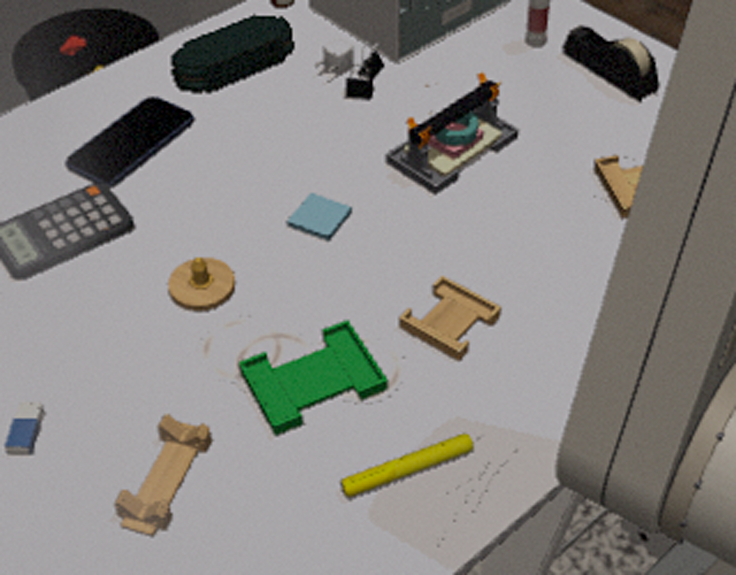

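The top crop shows the caddy at about (562,143), the oak long holder at (683,317), the square holder at (393,316), the spindle at (250,132) and the pen rest at (103,287). The green holder at (257,287) and the blue pad are look-alikes. The scene crop confirms this, with the marker over the tape and pads in the caddy.

Call:
carry_out([
  {"claw": 1,"offset": [0.115,-0.04,0],"spin": 0},
  {"claw": 1,"offset": [0.115,-0.04,0],"spin": 0},
  {"claw": 1,"offset": [0.115,-0.04,0],"spin": 0},
  {"claw": 1,"offset": [0.115,-0.04,0],"spin": 0},
  {"claw": 1,"offset": [0.115,-0.04,0],"spin": 0},
  {"claw": 1,"offset": [0.115,-0.04,0],"spin": 0},
  {"claw": 1,"offset": [0.115,-0.04,0],"spin": 0},
  {"claw": 1,"offset": [0.115,-0.04,0],"spin": 0},
  {"claw": 1,"offset": [0.115,-0.04,0],"spin": 0},
  {"claw": 1,"offset": [0.115,-0.04,0],"spin": 0},
])

```text
clock: 2.05
tcp_pos: [0.5737, -0.1883, 0.2484]
tcp_rot: [0.982, 0.19, 0.0, 0.0]
ft_force: [0.1, -1.5, 0.3]
width: 0.0855
grasp_force: 0.0
```

Call:
carry_out([
  {"claw": 1,"offset": [0,0,0],"spin": -0.1},
  {"claw": 1,"offset": [0,0,0],"spin": -0.1},
  {"claw": 1,"offset": [0,0,0],"spin": -0.1},
  {"claw": 1,"offset": [0,0,0],"spin": -0.1},
  {"claw": 1,"offset": [0,0,0],"spin": -0.1},
  {"claw": 1,"offset": [0,0,0],"spin": -0.1},
  {"claw": 1,"offset": [0,0,0],"spin": -0.1},
  {"claw": 1,"offset": [0,0,0],"spin": -0.09},
  {"claw": 1,"offset": [0,0,0],"spin": 0},
  {"claw": 1,"offset": [0,0,0],"spin": 0},
])

```text
clock: 3.05
tcp_pos: [0.5724, -0.19, 0.2482]
tcp_rot: [0.71, 0.705, -0.0, -0.0]
ft_force: [0.6, -0.9, 0.6]
width: 0.0857
grasp_force: 0.0
```

```bash
cat >> h.py <<'E'
def yaw(o=None):
    x=Ro.from_quat((o or r.get_obs())['tcp_rot']).as_matrix()[:,0]; return np.arctan2(x[1],x[0])
def to(X,y=None):
    o=r.get_obs();M=Ro.from_quat(o['tcp_rot']).as_matrix()
    d=M.T@(np.array(X)-o['tcp_pos']); n=int(np.ceil(np.linalg.norm(d)/.049))
    s='' 
    if y is not None:
        a=-(y-yaw(o)); s=f'spin total {a/1.5:.3f}'
    print('to',np.round(X,4),'offset total',np.round(d/.4,4),'rows>=',n,s)
def look(cam,names,pic=None,k=2):
    s=r.snapshot(cam)
    if pic: save(s,pic)
    out={}
    for n in names:
        out[n]=[d for d in r.outline_of(n,s)[:k]]
        for d in out[n]:
            q=cv2.minAreaRect(cv2.findNonZero(d['region'].astype(np.uint8)))
            print(cam,n,round(d['p'],2),np.round(d['centre']),int(d['region'].sum()),'rect',np.round(q[0]),np.round(q[1]),round(q[2],1))
    return s,out
E
python3 - <<'E'
from h import *
o=r.get_obs();print(o['clock'],o['tcp_pos'],yaw(),o['qpos'])
s,d=look('wrist',['caddy','black_marker','tape_roll','pink_pad','cream_pad'],'w1')
for n,z in(('black_marker',.063),('tape_roll',.04),('pink_pad',.025),('cream_pad',.014)):
  for e in d[n]:
    b=cv2.boxPoints(cv2.minAreaRect(cv2.findNonZero(e['region'].astype(np.uint8))));print(n,np.round(onplane(s,b,z),3)[:,:2].tolist())
E
```

```text
3.05 [ 0.57237787 -0.18997479  0.24823548] 1.5637544675062451 [-4.59529372e-01  3.50739755e-01  1.54389855e-01  1.37451662e+00
 -8.61316258e-06  1.11830881e+00]
wrist caddy 0.71 [122. 358.] 2077 rect [363. 164.] [122.  64.] 90.0
wrist black_marker 0.69 [165. 366.] 1867 rect [368. 166.] [117.  17.] 89.2
wrist black_marker 0.28 [235. 221.] 2926 rect [222. 248.] [65. 79.] 23.3
wrist tape_roll 0.69 [163. 353.] 633 rect [366. 168.] [39. 43.] 90.0
wrist tape_roll 0.23 [122. 359.] 1781 rect [364. 164.] [120.  63.] 90.0
wrist pink_pad 0.83 [146. 352.] 331 rect [368. 163.] [42. 45.] 85.0
black_marker [[0.608, -0.112], [0.625, -0.112], [0.632, -0.238], [0.613, -0.238]]
black_marker [[0.397, -0.296], [0.445, -0.206], [0.508, -0.237], [0.464, -0.332]]
tape_roll [[0.595, -0.155], [0.643, -0.155], [0.645, -0.2], [0.595, -0.2]]
tape_roll [[0.581, -0.108], [0.649, -0.108], [0.658, -0.246], [0.581, -0.246]]
pink_pad [[0.595, -0.152], [0.647, -0.148], [0.654, -0.198], [0.6, -0.203]]
```

View pics/w1.png

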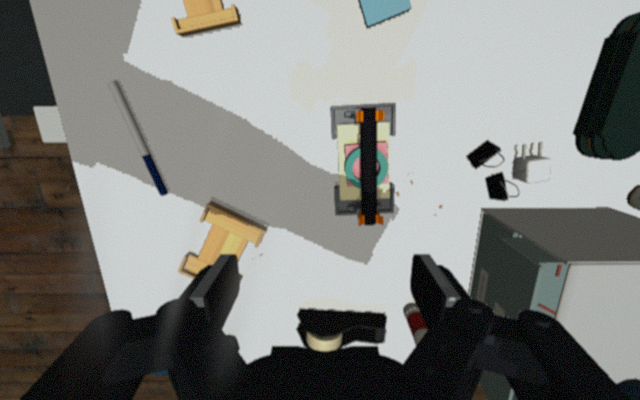

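The wrist view shows the marker as a near-vertical bar from (370,108) to (370,222), with the tape at (366,165) and the pads beneath it. A grey box stands to the right, with its corner at (480,210).

```bash
python3 - <<'E'
from h import *
s=r.snapshot('scene');t=r.snapshot('wrist')
print('box bottom corner',onplane(s,[324,137],0))
print('wrist top corner at z .05,.1,.15',[onplane(t,[480,208],z)[0,:2].round(3) for z in(.05,.1,.15)])
to([.619,-.18,.16],1.61)
E
```

```text
box bottom corner [[ 0.78088711 -0.2456591   0.        ]]
wrist top corner at z .05,.1,.15 [array([ 0.752, -0.222]), array([ 0.724, -0.206]), array([ 0.696, -0.189])]
to [ 0.619 -0.18   0.16 ] offset total [0.0253 0.1165 0.2207] rows>= 3 spin total -0.029
```

Call:
carry_out([
  {"claw": 1,"offset": [0.006,0.029,0.055],"spin": 0},
  {"claw": 1,"offset": [0.006,0.029,0.055],"spin": 0},
  {"claw": 1,"offset": [0.006,0.029,0.055],"spin": 0},
  {"claw": 1,"offset": [0.007,0.029,0.055],"spin": 0},
  {"claw": 0,"offset": [0,0,0],"spin": -0.029},
  {"claw": 0,"offset": [0,0,0],"spin": 0},
  {"claw": 0,"offset": [0,0,0],"spin": 0},
  {"claw": 0,"offset": [0,0,0],"spin": 0},
  {"claw": 0,"offset": [0,0,0],"spin": 0},
  {"claw": 0,"offset": [0,0,0],"spin": 0},
])

```text
clock: 4.45
tcp_pos: [0.6188, -0.1802, 0.1608]
tcp_rot: [0.693, 0.721, 0.0, 0.0]
ft_force: [0.1, 0.5, -0.6]
width: 0.0428
grasp_force: 0.0
```

```bash
cat >> h.py <<'E'
def ends(m,n=2):
    # axis line of an elongated mask: fit; returns end points (col,row)
    p=np.argwhere(m)[:,::-1].astype(float);c=p.mean(0);u=np.linalg.svd(p-c,full_matrices=False)[2][0]
    t=(p-c)@u; return c+np.outer([np.percentile(t,.5),np.percentile(t,99.5)],u)
E
python3 - <<'E'
from h import *
o=r.get_obs();print(o['clock'],o['tcp_pos'],yaw(),o['width'])
s,d=look('wrist',['black_marker','caddy','tape_roll','pink_pad'],'w2')
t,e=look('top',['black_marker'])
g=d['black_marker'][0]['region'];E=ends(g);W=onplane(s,E,.054);print(W, np.arctan2(*(W[0]-W[1])[1::-1]))
E2=ends(e['black_marker'][0]['region']);print(onplane(t,E2,.054))
to([.619,-.18,.06])
E
```

```text
4.45 [ 0.61882583 -0.18019823  0.16076037] 1.610804846125991 0.042809489589541595
wrist black_marker 0.9 [197. 325.] 3134 rect [326. 198.] [153.  23.] 90.0
wrist caddy 0.82 [139. 316.] 3488 rect [327. 195.] [161.  84.] 89.0
wrist tape_roll 0.58 [197. 309.] 1116 rect [326. 197.] [50. 56.] 90.0
wrist pink_pad 0.68 [173. 342.] 696 rect [328. 190.] [54. 55.] 88.6
[[ 0.61776498 -0.1125596   0.054     ]
 [ 0.62358258 -0.24199853  0.054     ]] 1.6157108293672644Traceback (most recent call last):
  File "<stdin>", line 6, in <module>
IndexError: list index out of range
```

View pics/w2.png

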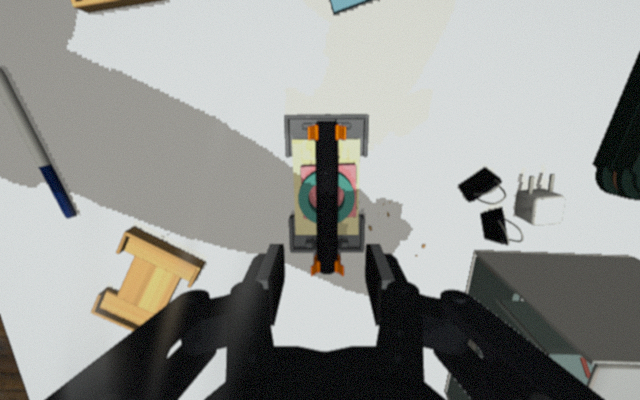

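The marker runs along the wrist image from (327,122) to (327,272), and its 129.5 mm measured length at z = 54 mm matches the text. Next I descend, grip and pull straight up.

Call:
carry_out([
  {"claw": 0,"offset": [0.007,0.005,0.08],"spin": -0.003},
  {"claw": 0,"offset": [0,0,0.08],"spin": 0},
  {"claw": 0,"offset": [0,0,0.05],"spin": 0},
  {"claw": 0,"offset": [0,0,0.037],"spin": 0},
  {"claw": 0,"offset": [0,0,0],"spin": 0},
  {"claw": -1,"offset": [0,0,0],"spin": 0},
  {"claw": -1,"offset": [0,0,0],"spin": 0},
  {"claw": -1,"offset": [0,0,0],"spin": 0},
  {"claw": -1,"offset": [0,0,0],"spin": 0},
  {"claw": -1,"offset": [0,0,0],"spin": 0},
], newtons=60)

```text
clock: 5.8
tcp_pos: [0.6213, -0.1774, 0.0626]
tcp_rot: [0.691, 0.723, 0.0, 0.001]
ft_force: [-0.1, 0.1, 6.2]
width: 0.0162
grasp_force: 59.3
```

```bash
python3 - <<'E'
from h import *
s=r.snapshot('wrist');a=s['color'][120:400,180:480,::-1];b=r.snapshot('scene')['color'][100:220,300:400,::-1]
cv2.imwrite('pics/g1.png',np.hstack([cv2.resize(a,(450,420)),cv2.resize(b,(350,420),interpolation=cv2.INTER_CUBIC)]))
E
```

```text
(no output)
```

View pics/g1.png

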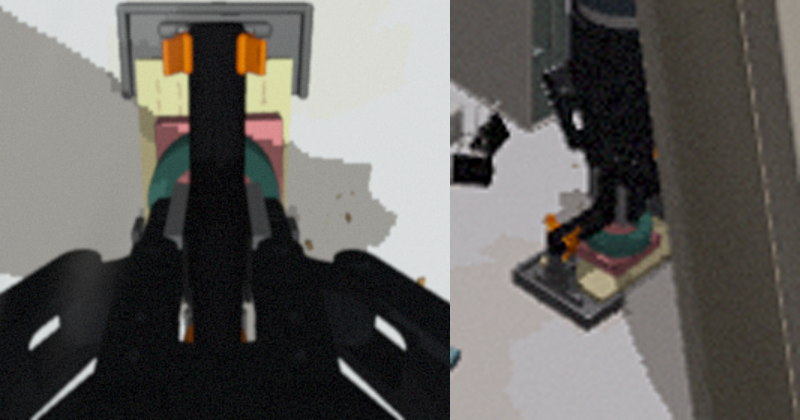

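The grip holds the marker at mid length, with the fingertips just past its underside and above the tape. I'm lifting now.

Call:
carry_out([
  {"claw": -1,"offset": [0,0,-0.01],"spin": 0},
  {"claw": -1,"offset": [0,0,-0.01],"spin": 0},
  {"claw": -1,"offset": [0,0,-0.01],"spin": 0},
  {"claw": -1,"offset": [0,0,-0.02],"spin": 0},
  {"claw": -1,"offset": [0,0,-0.02],"spin": 0},
  {"claw": -1,"offset": [0,0,-0.04],"spin": 0},
  {"claw": -1,"offset": [0,0,-0.06],"spin": 0},
  {"claw": -1,"offset": [0,0,-0.08],"spin": 0},
  {"claw": -1,"offset": [0,0,-0.1],"spin": 0},
  {"claw": -1,"offset": [0,0,0],"spin": 0},
])

```text
clock: 6.9
tcp_pos: [0.6225, -0.178, 0.2085]
tcp_rot: [0.691, 0.723, 0.002, 0.005]
ft_force: [0.3, -0.1, -0.2]
width: 0.016
grasp_force: 59.9
```

```bash
python3 - <<'E'
from h import *
o=r.get_obs();print(o['clock'],o['tcp_pos'],yaw(),o['width'],o['grasp_force'])
s,d=look('wrist',['black_marker','tape_roll'],'w3',k=1)
g=d['black_marker'][0]['region'];rows=np.where(g.any(1))[0];print([(int(y),int(np.where(g[y])[0].min()),int(np.where(g[y])[0].max())) for y in rows[::12]])
t,e=look('top',['pen_rest'],'top3',k=1)
u,f=look('scene',['pen_rest'],'sc3',k=1)
print(tri([(t,e['pen_rest'][0]['centre'][::-1]),(u,f['pen_rest'][0]['centre'][::-1])]))
for a,b,z in((t,e,.015),(u,f,.015)):
    E=ends(b['pen_rest'][0]['region']);W=onplane(a,E,z);print(W,np.linalg.norm(W[0]-W[1]),W.mean(0),np.arctan2(*(W[0]-W[1])[1::-1]))
E
```

```text
6.9 [ 0.6225354  -0.17797603  0.2085298 ] 1.6158258113883524 0.01600041488108037 59.89042282104492
wrist black_marker 0.9 [235. 320.] 7484 rect [324. 242.] [215.  38.] 90.0
wrist tape_roll 0.79 [184. 304.] 235 rect [300. 185.] [32.  9.] 90.0
[(135, 311, 325), (147, 306, 343), (159, 305, 343), (171, 305, 343), (183, 306, 342), (195, 306, 343), (207, 306, 343), (219, 307, 342), (231, 306, 341), (243, 307, 341), (255, 309, 339), (267, 310, 340), (279, 309, 340), (291, 309, 340), (303, 308, 341), (315, 309, 341), (327, 309, 341), (339, 309, 341)]
top pen_rest 0.78 [245. 203.] 542 rect [201. 244.] [17. 43.] 58.4
scene pen_rest 0.73 [318. 219.] 977 rect [219. 316.] [26. 56.] 27.2
[ 0.48282947  0.30716332 -0.00715405]
[[0.50503801 0.25781772 0.015     ]
 [0.45285002 0.35065495 0.015     ]] 0.10650040599337184 [0.47894401 0.30423634 0.015     ] -1.058676589297158
[[0.49828004 0.26182657 0.015     ]
 [0.44364933 0.36027023 0.015     ]] 0.11258627090645393 [0.47096469 0.3110484  0.015     ] -1.0641653927556494
```

View pics/w3.png

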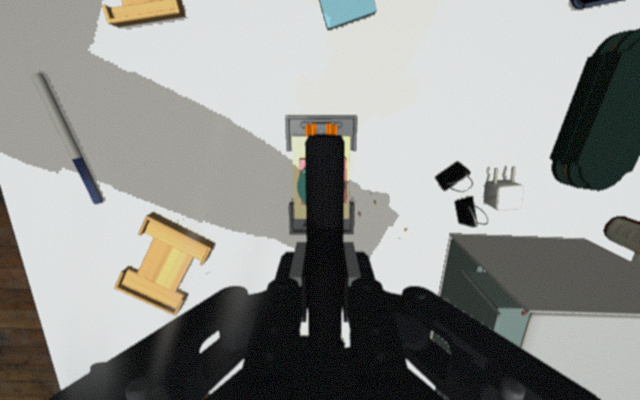

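The marker is held along tool x, with its front end at (324,137), and the tape stayed in the caddy at (300,185). Next I move to the pen rest.

Call:
carry_out([
  {"claw": -1,"offset": [0.05,-0.014,0],"spin": 0},
  {"claw": -1,"offset": [0.1,-0.028,0],"spin": 0},
  {"claw": -1,"offset": [0.115,-0.032,0],"spin": 0},
  {"claw": -1,"offset": [0.115,-0.032,0],"spin": 0},
  {"claw": -1,"offset": [0.115,-0.032,0],"spin": 0},
  {"claw": -1,"offset": [0.115,-0.032,0],"spin": 0},
  {"claw": -1,"offset": [0.115,-0.032,0],"spin": 0},
  {"claw": -1,"offset": [0.115,-0.032,0],"spin": 0},
  {"claw": -1,"offset": [0.08,-0.022,0],"spin": 0},
  {"claw": -1,"offset": [0.04,-0.011,0],"spin": 0},
])

```text
clock: 8.25
tcp_pos: [0.4952, 0.2041, 0.201]
tcp_rot: [0.69, 0.724, -0.0, -0.0]
ft_force: [0.7, -0.1, 0.5]
width: 0.0159
grasp_force: 59.9
```

Call:
carry_out([
  {"claw": -1,"offset": [0,0,0],"spin": -0.05},
  {"claw": -1,"offset": [0,0,0],"spin": -0.08},
  {"claw": -1,"offset": [0,0,0],"spin": -0.08},
  {"claw": -1,"offset": [0,0,0],"spin": -0.06},
  {"claw": -1,"offset": [0,0,0],"spin": -0.04},
  {"claw": -1,"offset": [0,0,0],"spin": 0},
  {"claw": -1,"offset": [0,0,0],"spin": 0},
  {"claw": -1,"offset": [0,0,0],"spin": 0},
  {"claw": -1,"offset": [0,0,0],"spin": 0},
  {"claw": -1,"offset": [0,0,0],"spin": 0},
])

```text
clock: 9.25
tcp_pos: [0.4967, 0.2016, 0.2015]
tcp_rot: [0.506, 0.862, 0.0, 0.0]
ft_force: [0.8, 1.0, -0.6]
width: 0.0159
grasp_force: 59.9
```

```bash
python3 - <<'E'
from h import *
o=r.get_obs();print(o['clock'],o['tcp_pos'],yaw(),o['width'],o['grasp_force'])
s,d=look('wrist',['pen_rest'],'w4')
for e in d['pen_rest']:
  for z in(.005,.015,.025):
    E=ends(e['region']);W=onplane(s,E,z);print(z,W,np.linalg.norm(W[0]-W[1]),W.mean(0),np.arctan2(*(W[0]-W[1])[1::-1]))
E
```

```text
9.25 [0.49673319 0.20157726 0.20146473] 2.080273985126838 0.01589371813303734 59.89700496196747
wrist pen_rest 0.97 [ 77. 356.] 4030 rect [360.  80.] [ 47. 115.] 0.0
0.005 [[0.4515712  0.35386777 0.005     ]
 [0.50482705 0.2605738  0.005     ]] 0.10742416480935077 [0.47819913 0.30722079 0.005     ] 2.0894980057662513
0.015 [[0.4518209  0.35121932 0.015     ]
 [0.5034179  0.26083133 0.015     ]] 0.10407804316297711 [0.4776194  0.30602532 0.015     ] 2.089498005766252
0.025 [[0.45207059 0.34857087 0.025     ]
 [0.50200875 0.26108886 0.025     ]] 0.10073192151660343 [0.47703967 0.30482986 0.025     ] 2.089498005766252
```

View pics/w4.png

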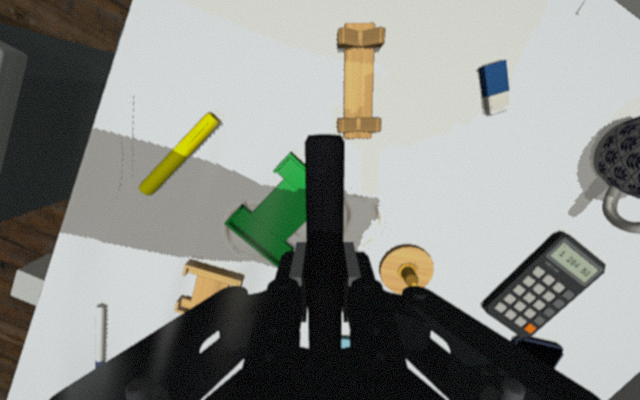

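The pen rest shows clearly from (360,23) to (360,137), directly ahead of the marker and parallel to it. I'm moving above it.

Call:
carry_out([
  {"claw": -1,"offset": [0.05,0.017,0],"spin": -0.003},
  {"claw": -1,"offset": [0.08,0.027,0],"spin": 0},
  {"claw": -1,"offset": [0.08,0.027,0.04],"spin": 0},
  {"claw": -1,"offset": [0.041,0.014,0.07],"spin": 0},
  {"claw": -1,"offset": [0,0,0.07],"spin": 0},
  {"claw": -1,"offset": [0,0,0.07],"spin": 0},
  {"claw": -1,"offset": [0,0,0.05],"spin": 0},
  {"claw": -1,"offset": [0,0,0],"spin": 0},
  {"claw": -1,"offset": [0,0,0],"spin": 0},
  {"claw": -1,"offset": [0,0,0],"spin": 0},
])

```text
clock: 10.35
tcp_pos: [0.4777, 0.306, 0.0828]
tcp_rot: [0.504, 0.864, 0.001, 0.001]
ft_force: [0.0, -0.3, 1.0]
width: 0.0157
grasp_force: 59.9
```

```bash
python3 - <<'E'
from h import *
o=r.get_obs();print(o['clock'],o['tcp_pos'],yaw())
s,d=look('wrist',['pen_rest','black_marker'],k=1);save(s,'w5a')
u=r.snapshot('scene')
a=s['color'][60:380,200:440,::-1];b=u['color'][260:380,150:300,::-1]
cv2.imwrite('pics/w5.png',np.hstack([cv2.resize(a,(400,533)),cv2.resize(b,(400,533),interpolation=cv2.INTER_CUBIC)]))
E
```

```text
10.35 [0.47774818 0.30601718 0.08283303] 2.0851713842801463
wrist pen_rest 0.62 [166. 304.] 748 rect [318. 168.] [58. 78.] 52.8
wrist black_marker 0.78 [235. 326.] 7594 rect [324. 243.] [216.  39.] 90.0
```

View pics/w5.png

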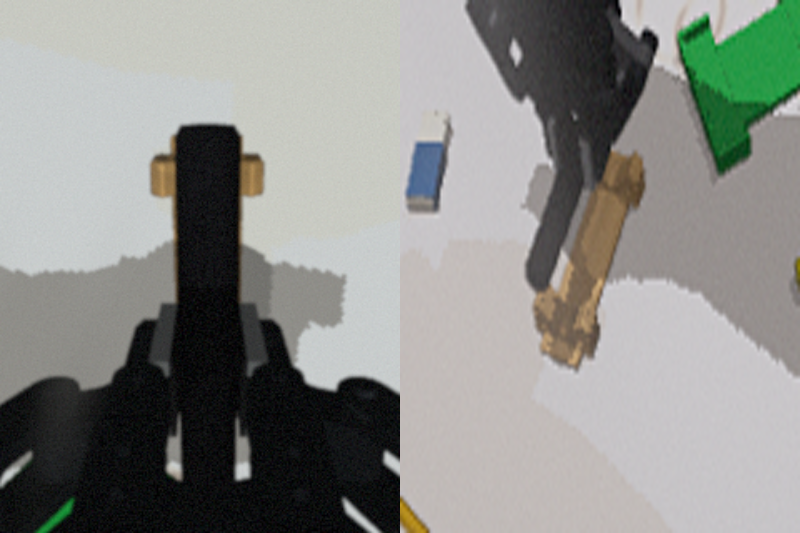

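The marker is centred over the far saddle, whose sides show equally at (165,175) and (252,175). I'm lowering it and releasing.

Call:
carry_out([
  {"claw": -1,"offset": [0,0,0.05],"spin": 0},
  {"claw": -1,"offset": [0,0,0.04],"spin": 0},
  {"claw": -1,"offset": [0,0,0.02],"spin": 0},
  {"claw": -1,"offset": [0,0,0.01],"spin": 0},
  {"claw": -1,"offset": [0,0,0.01],"spin": 0},
  {"claw": -1,"offset": [0,0,0],"spin": 0},
  {"claw": -1,"offset": [0,0,0],"spin": 0},
  {"claw": -1,"offset": [0,0,0],"spin": 0},
  {"claw": -1,"offset": [0,0,0],"spin": 0},
  {"claw": -1,"offset": [0,0,0],"spin": 0},
])

```text
clock: 11.55
tcp_pos: [0.4774, 0.3059, 0.0299]
tcp_rot: [0.504, 0.864, 0.0, 0.0]
ft_force: [2.7, 1.1, 2.8]
width: 0.0159
grasp_force: 60.0
```

Light contact of 2.8 N. I'll open gently and go straight up.

Call:
carry_out([
  {"claw": -0.4,"offset": [0,0,0],"spin": 0},
  {"claw": -0.2,"offset": [0,0,0],"spin": 0},
  {"claw": 0,"offset": [0,0,0],"spin": 0},
  {"claw": 0,"offset": [0,0,0],"spin": 0},
  {"claw": 0,"offset": [0,0,0],"spin": 0},
  {"claw": 0,"offset": [0,0,-0.05],"spin": 0},
  {"claw": 0,"offset": [0,0,-0.1],"spin": 0},
  {"claw": 0,"offset": [0,0,-0.12],"spin": 0},
  {"claw": 0,"offset": [0,0,-0.12],"spin": 0},
  {"claw": 0.8,"offset": [0,0,-0.05],"spin": 0},
])

```text
clock: 12.55
tcp_pos: [0.4779, 0.3062, 0.2102]
tcp_rot: [0.504, 0.864, 0.002, 0.002]
ft_force: [0.4, 0.2, 0.0]
width: 0.0557
grasp_force: 0.0
```

```bash
python3 - <<'E'
from h import *
o=r.get_obs();print(o['clock'],o['tcp_pos'],yaw())
s,d=look('wrist',['black_marker','pen_rest'],k=1);save(s,'w6a')
t,e=look('top',['black_marker','tape_spindle','caddy','tape_roll','square_holder','long_holder'])
u=r.snapshot('scene')
for ss,dd in((s,d),(t,e)):
  if dd['black_marker']:
    W=onplane(ss,ends(dd['black_marker'][0]['region']),.021);print(W.round(4),np.linalg.norm(W[0]-W[1]))
a=s['color'][60:380,200:440,::-1];b=u['color'][260:380,150:300,::-1]
cv2.imwrite('pics/w6.png',np.hstack([cv2.resize(a,(400,533)),cv2.resize(b,(400,533),interpolation=cv2.INTER_CUBIC)]))
E
```

```text
12.55 [0.47794336 0.30622358 0.21021949] 2.085353833224407
wrist black_marker 0.8 [181. 321.] 1851 rect [322. 180.] [117.  17.] 90.0
wrist pen_rest 0.71 [172. 315.] 1311 rect [322. 176.] [93. 41.] 90.0
top black_marker 0.49 [238. 206.] 223 rect [206. 239.] [ 8. 34.] 61.4
top tape_spindle 0.56 [181. 259.] 438 rect [260. 182.] [22. 23.] 90.0
top tape_spindle 0.45 [258. 316.] 476 rect [316. 256.] [25. 26.] 78.1
top caddy 0.67 [184. 365.] 464 rect [384. 186.] [29. 52.] 86.0
top tape_roll 0.75 [188. 381.] 212 rect [386. 184.] [18. 19.] 90.0
top square_holder 0.93 [256. 318.] 590 rect [317. 256.] [28. 28.] 77.2
top long_holder 0.97 [245. 261.] 1159 rect [262. 244.] [45. 32.] 14.5
top long_holder 0.85 [254. 434.] 1142 rect [433. 256.] [44. 32.] 26.6
[[0.446  0.3628 0.021 ]
 [0.5103 0.2504 0.021 ]] 0.12957318946297003
[[0.5116 0.2524 0.021 ]
 [0.4694 0.3266 0.021 ]] 0.08538302170221465
```

View pics/w6.png

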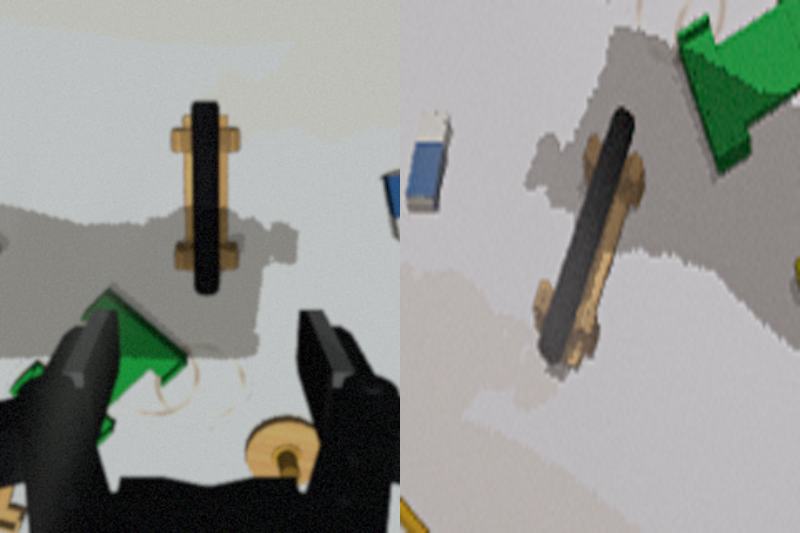

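The marker lies in both saddles, centred, and measures 129.6 mm at z = 21 mm, so it is home. I'm going back to the caddy and viewing the spindle on the way.

Call:
carry_out([
  {"claw": 1,"offset": [0,0,-0.03],"spin": 0.08},
  {"claw": 1,"offset": [0,0,-0.03],"spin": 0.08},
  {"claw": 1,"offset": [0,0,-0.03],"spin": 0.08},
  {"claw": 1,"offset": [0,0,0],"spin": 0.08},
  {"claw": 1,"offset": [-0.105,0.056,0],"spin": 0},
  {"claw": 1,"offset": [-0.105,0.056,0],"spin": 0},
  {"claw": 1,"offset": [-0.105,0.056,0],"spin": 0},
  {"claw": 1,"offset": [-0.105,0.056,0],"spin": 0},
  {"claw": 1,"offset": [-0.105,0.056,0],"spin": 0},
  {"claw": 1,"offset": [-0.105,0.056,0],"spin": 0},
])

```text
clock: 14.1
tcp_pos: [0.6207, 0.0567, 0.2412]
tcp_rot: [0.695, 0.719, -0.0, -0.0]
ft_force: [0.2, 0.9, 0.4]
width: 0.085
grasp_force: 0.0
```

```bash
python3 - <<'E'
from h import *
o=r.get_obs();print(o['clock'],o['tcp_pos'],yaw(),o['qpos'].round(2))
s,d=look('wrist',['tape_spindle','square_holder'],'w7',k=1)
q=d['tape_spindle'][0]['region'];c=cv2.minEnclosingCircle(cv2.findNonZero(q.astype(np.uint8)));print(c)
# disc: ellipse fit of the outer contour
ct=max(cv2.findContours(q.astype(np.uint8),0,1)[0],key=len);e=cv2.fitEllipse(ct);print(e,onplane(s,e[0],.01))
to([.619,-.18,.16],1.615)
E
```

```text
14.1 [0.62068927 0.05669167 0.24118451] 1.6053205972567495 [-0.04  0.39  0.19  1.38  0.    1.49]
wrist tape_spindle 0.81 [ 93. 342.] 2760 rect [342.  91.] [60. 57.] 90.0
((342.3034973144531, 90.78910827636719), 30.391069412231445)
((342.73968505859375, 90.83174133300781), (56.7427978515625, 60.0836067199707), 178.0278778076172) [[0.63822471 0.15415712 0.01      ]]
to [ 0.619 -0.18   0.16 ] offset total [-0.5889 -0.0227  0.2006] rows>= 6 spin total -0.009
```

Call:
carry_out([
  {"claw": 1,"offset": [-0.1,-0.004,0],"spin": -0.005},
  {"claw": 1,"offset": [-0.11,-0.004,0],"spin": 0},
  {"claw": 1,"offset": [-0.11,-0.004,0],"spin": 0},
  {"claw": 1,"offset": [-0.11,-0.004,0],"spin": 0},
  {"claw": 1,"offset": [-0.1,-0.004,0.03],"spin": 0},
  {"claw": 1,"offset": [-0.059,-0.003,0.07],"spin": 0},
  {"claw": 1,"offset": [0,0,0.07],"spin": 0},
  {"claw": 1,"offset": [0,0,0.03],"spin": 0},
  {"claw": 1,"offset": [0,0,0],"spin": 0},
  {"claw": 1,"offset": [0,0,0],"spin": 0},
])

```text
clock: 15.25
tcp_pos: [0.6209, -0.1762, 0.1626]
tcp_rot: [0.692, 0.722, 0.0, 0.0]
ft_force: [0.0, 0.1, 0.7]
width: 0.0856
grasp_force: 0.0
```

```bash
cat >> h.py <<'E'
def ell(m):
    ct=max(cv2.findContours(m.astype(np.uint8),0,1)[0],key=len); return cv2.fitEllipse(cv2.convexHull(ct))
def quad(s,m,z):
    b=cv2.boxPoints(cv2.minAreaRect(cv2.findNonZero(m.astype(np.uint8)))); W=onplane(s,b,z)[:,:2]
    q=cv2.minAreaRect((onplane(s,np.argwhere(m)[:,::-1],z)[:,:2]*1e3).astype(np.float32)); return q
E
python3 - <<'E'
from h import *
o=r.get_obs();print(o['clock'],o['tcp_pos'],yaw())
s,d=look('wrist',['tape_roll','pink_pad','cream_pad','caddy'],'w8',k=1)
e=ell(d['tape_roll'][0]['region']);print('tape',e,onplane(s,e[0],.035),quad(s,d['tape_roll'][0]['region'],.04))
for n,z in(('pink_pad',.025),('cream_pad',.014),('caddy',.022)): 
  if d[n]:print(n,quad(s,d[n][0]['region'],z))
a=s['color'][60:320,200:460,::-1];cv2.imwrite('pics/w8c.png',cv2.resize(a,(600,600),interpolation=cv2.INTER_CUBIC))
E
```

```text
15.25 [ 0.62085206 -0.17621891  0.16258685] 1.6142537638423673
wrist tape_roll 0.94 [208. 318.] 1828 rect [323. 201.] [57. 56.] 45.0
wrist pink_pad 0.93 [192. 324.] 1510 rect [326. 193.] [54. 56.] 90.0
wrist cream_pad 0.69 [169. 320.] 3029 rect [324. 190.] [95. 67.] 90.0
wrist caddy 0.67 [143. 327.] 4240 rect [324. 198.] [159.  83.] 90.0
tape ((323.5139465332031, 200.5162353515625), (56.49090576171875, 56.76670837402344), 136.20945739746094) [[ 0.62042422 -0.17727261  0.035     ]] ((620.2180786132812, -176.70858764648438), (50.10945129394531, 50.834598541259766), 47.307403564453125)
pink_pad ((623.0478515625, -174.30247497558594), (50.755680084228516, 51.929264068603516), 4.201381683349609)
cream_pad ((620.402587890625, -175.2533416748047), (62.94868087768555, 94.85063171386719), 3.317887544631958)
caddy ((621.093017578125, -185.81959533691406), (73.04676055908203, 157.10855102539062), 2.765310049057007)
```

View pics/w8c.png

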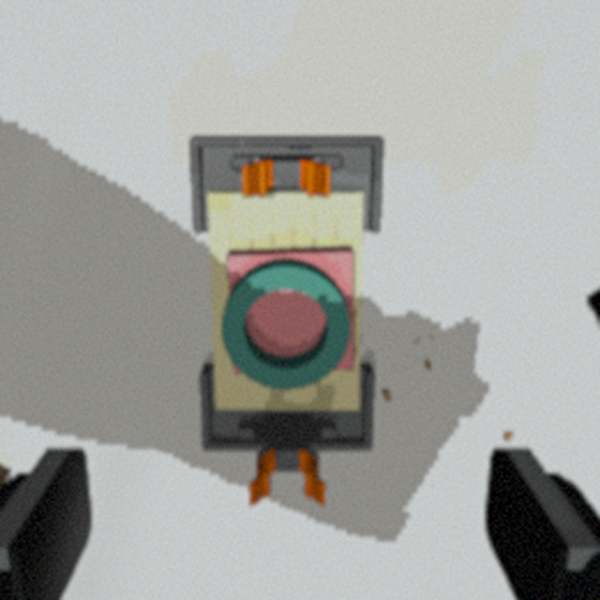

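The tape is centred at crop (287,324) on the pink pad, with its rim 50.1 mm across at z = 40 mm as expected, and the gripper is centred over it. I'm descending.

Call:
carry_out([
  {"claw": 1,"offset": [-0.001,-0.001,0.08],"spin": 0},
  {"claw": 1,"offset": [0,0,0.1],"spin": 0},
  {"claw": 1,"offset": [0,0,0.08],"spin": 0},
  {"claw": 1,"offset": [0,0,0.035],"spin": 0},
  {"claw": 1,"offset": [0,0,0],"spin": 0},
  {"claw": 0,"offset": [0,0,0],"spin": 0},
  {"claw": 0,"offset": [0,0,0],"spin": 0},
  {"claw": 0,"offset": [0,0,0],"spin": 0},
  {"claw": 0,"offset": [0,0,0],"spin": 0},
  {"claw": 0,"offset": [0,0,0],"spin": 0},
], newtons=30)

```text
clock: 16.5
tcp_pos: [0.6208, -0.178, 0.0453]
tcp_rot: [0.692, 0.722, 0.001, 0.001]
ft_force: [-1.0, 0.9, 5.7]
width: 0.0479
grasp_force: 30.6
```

```bash
python3 - <<'E'
from h import *
s=r.snapshot('wrist');a=s['color'][120:400,180:480,::-1];b=r.snapshot('scene')['color'][100:220,300:400,::-1]
cv2.imwrite('pics/g2.png',np.hstack([cv2.resize(a,(450,420)),cv2.resize(b,(350,420),interpolation=cv2.INTER_CUBIC)]))
E
```

```text
(no output)
```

View pics/g2.png

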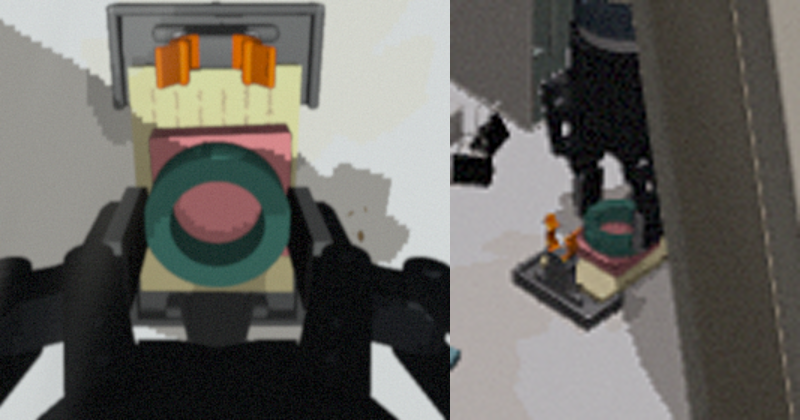

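The jaws hold the tape rim at its sides, and the pad below is not pinched. I'm lifting.

Call:
carry_out([
  {"claw": 0,"offset": [0,0,-0.01],"spin": 0},
  {"claw": 0,"offset": [0,0,-0.02],"spin": 0},
  {"claw": 0,"offset": [0,0,-0.03],"spin": 0},
  {"claw": 0,"offset": [0,0,-0.07],"spin": 0},
  {"claw": 0,"offset": [0,0,-0.1],"spin": 0},
  {"claw": 0,"offset": [0,0,-0.1],"spin": 0},
  {"claw": 0,"offset": [0,0,-0.05],"spin": 0},
  {"claw": 0,"offset": [0,0,-0.02],"spin": 0},
  {"claw": 0,"offset": [0,0,0],"spin": 0},
  {"claw": 0,"offset": [0,0,0],"spin": 0},
])

```text
clock: 17.6
tcp_pos: [0.6196, -0.1775, 0.2024]
tcp_rot: [0.692, 0.722, -0.0, -0.001]
ft_force: [0.0, -0.5, -0.3]
width: 0.0478
grasp_force: 31.0
```

```bash
python3 - <<'E'
from h import *
o=r.get_obs();print(o['clock'],o['tcp_pos'],yaw(),o['width'],o['grasp_force'])
s,d=look('wrist',['tape_roll','pink_pad'],'w9',k=1)
e=ell(d['tape_roll'][0]['region']);print('tape',e)
for z in(-.002,-.005,-.008): q=quad(s,d['tape_roll'][0]['region'],o['tcp_pos'][2]+z);print(z,np.array(q[0])-o['tcp_pos'][:2]*1e3,q[1])
print(quad(s,d['pink_pad'][0]['region'],.025))
to([.638,.10,.19])
E
```

```text
17.6 [ 0.61963363 -0.17747897  0.20237133] 1.6127893782682705 0.04780486456380338 31.039018651354127
wrist tape_roll 0.66 [279. 326.] 5770 rect [324. 262.] [97. 95.] 90.0
wrist pink_pad 0.85 [182. 324.] 2254 rect [327. 183.] [48. 48.] 90.0
tape ((324.5506591796875, 263.23919677734375), (97.82147216796875, 98.78290557861328), 75.2468032836914)
-0.002 [-0.11019208  5.2424174 ] (46.41073989868164, 52.27338409423828)
-0.005 [-0.04110028  3.5480662 ] (47.5101432800293, 53.51165771484375)
-0.008 [0.02786944 1.85366923] (48.60953140258789, 54.74995040893555)
((622.582763671875, -175.06248474121094), (49.70158004760742, 51.76176834106445), 3.940133571624756)
to [0.638 0.1   0.19 ] offset total [0.6911 0.0752 0.0305] rows>= 6
```

Call:
carry_out([
  {"claw": 0,"offset": [0.05,0.005,0],"spin": 0},
  {"claw": 0,"offset": [0.09,0.01,0],"spin": 0},
  {"claw": 0,"offset": [0.11,0.012,0],"spin": 0},
  {"claw": 0,"offset": [0.11,0.012,0],"spin": 0},
  {"claw": 0,"offset": [0.11,0.012,0],"spin": 0},
  {"claw": 0,"offset": [0.1,0.011,0],"spin": 0},
  {"claw": 0,"offset": [0.08,0.009,0],"spin": 0},
  {"claw": 0,"offset": [0.04,0.004,0],"spin": 0},
  {"claw": 0,"offset": [0,0,0],"spin": 0},
  {"claw": 0,"offset": [0,0,0],"spin": 0},
])

```text
clock: 18.75
tcp_pos: [0.6382, 0.0993, 0.2031]
tcp_rot: [0.692, 0.722, -0.0, -0.0]
ft_force: [0.6, -0.3, -0.1]
width: 0.0482
grasp_force: 31.0
```

```bash
python3 - <<'E'
from h import *
o=r.get_obs();print(o['clock'],o['tcp_pos'],yaw(),o['width'])
s,d=look('wrist',['tape_spindle'],'w10',k=1)
m=d['tape_spindle'][0]['region'];e=ell(m);print(e,onplane(s,e[0],.01),quad(s,m,.01))
a=s['color'][0:340,160:500,::-1];cv2.imwrite('pics/w10c.png',cv2.resize(a,(600,600),interpolation=cv2.INTER_CUBIC))
E
```

```text
18.75 [0.63822284 0.09933966 0.20307744] 1.6133983922518538 0.04816867262753559
wrist tape_spindle 0.61 [132. 325.] 3006 rect [327. 130.] [61. 60.] 90.0
((326.9662170410156, 130.78573608398438), (61.513370513916016, 62.30785369873047), 178.7764129638672) [[0.6386295  0.15469082 0.01      ]] ((638.7091064453125, 154.0509033203125), (63.30918884277344, 62.3935432434082), 2.4491019248962402)
```

View pics/w10c.png

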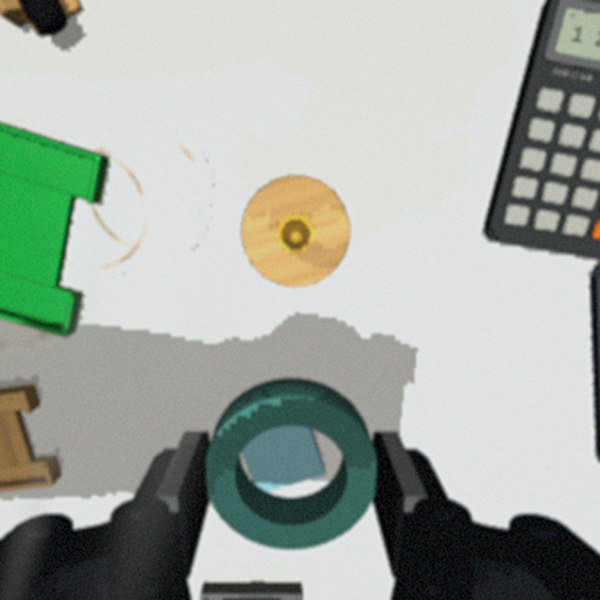

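The spindle disc is centred at crop (295,231) and its post at (295,235). The held tape is level and centred at about (292,463). I'm hovering it over the post.

Call:
carry_out([
  {"claw": 0,"offset": [0.04,0.002,0],"spin": 0},
  {"claw": 0,"offset": [0.06,0.003,0],"spin": 0},
  {"claw": 0,"offset": [0.034,0.002,0.02],"spin": 0},
  {"claw": 0,"offset": [0,0,0.08],"spin": 0},
  {"claw": 0,"offset": [0,0,0.1],"spin": 0},
  {"claw": 0,"offset": [0,0,0.08],"spin": 0},
  {"claw": 0,"offset": [0,0,0.04],"spin": 0},
  {"claw": 0,"offset": [0,0,0],"spin": 0},
  {"claw": 0,"offset": [0,0,0],"spin": 0},
  {"claw": 0,"offset": [0,0,0],"spin": 0},
])

```text
clock: 19.85
tcp_pos: [0.6397, 0.1531, 0.0768]
tcp_rot: [0.692, 0.722, 0.001, 0.001]
ft_force: [-0.4, -0.2, 0.3]
width: 0.0481
grasp_force: 31.1
```

```bash
python3 - <<'E'
from h import *
o=r.get_obs();print(o['clock'],o['tcp_pos'],yaw(),o['width'])
s=r.snapshot('wrist');save(s,'w11')
print('post top proj',proj(s,[[.6387,.1545,.04],[.6387,.1545,.01]]))
a=s['color'][160:360,220:420,::-1];cv2.imwrite('pics/w11c.png',cv2.resize(a,(600,600),interpolation=cv2.INTER_CUBIC))
E
```

```text
19.85 [0.63972583 0.1531023  0.07681836] 1.6126765119713726 0.04808120494596668
post top proj [[322.44857527 241.47312257]
 [322.60625365 223.0148218 ]]
```

View pics/w11c.png

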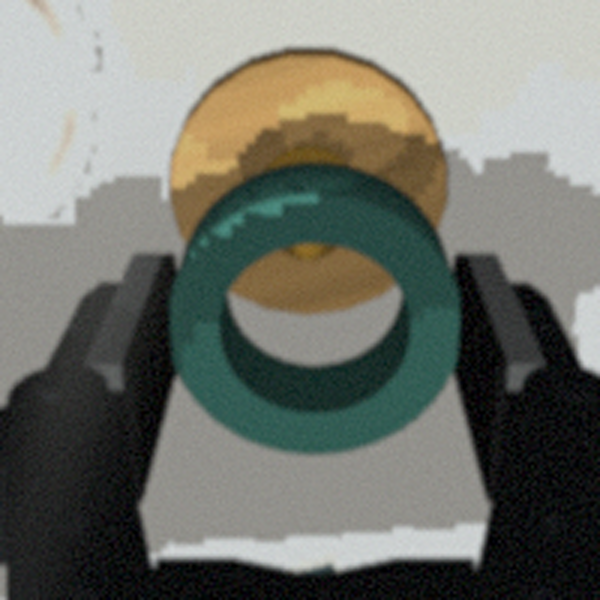

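```bash
python3 - <<'E'
from h import *
s=r.snapshot('wrist')
c=lambda x,y:[220+x/3,160+y/3]
for z in(.0715,.070): print(z,onplane(s,[c(315,243),c(315,412),c(221,327),c(410,327)],z).round(4).tolist())
print('disc',onplane(s,[c(309,48),c(309,313),c(168,175),c(448,175)],.01).round(4).tolist())
E
```

```text
0.0715 [[0.6395, 0.1695, 0.0715], [0.6408, 0.1379, 0.0715], [0.6246, 0.1537, 0.0715], [0.6558, 0.1549, 0.0715]]
0.07 [[0.6395, 0.1688, 0.07], [0.6409, 0.1368, 0.07], [0.6244, 0.1528, 0.07], [0.656, 0.1541, 0.07]]
disc [[0.6376, 0.1878, 0.01], [0.6403, 0.1223, 0.01], [0.6064, 0.1566, 0.01], [0.6709, 0.1593, 0.01]]
```

The hole's centre is 1–1.5 mm off the post, so I'll correct that and lower.

Call:
carry_out([
  {"claw": 0,"offset": [0.004,-0.003,0],"spin": 0},
  {"claw": 0,"offset": [0,0,0.02],"spin": 0},
  {"claw": 0,"offset": [0,0,0.025],"spin": 0},
  {"claw": 0,"offset": [0,0,0.025],"spin": 0},
  {"claw": 0,"offset": [0,0,0.025],"spin": 0},
  {"claw": 0,"offset": [0,0,0.01],"spin": 0},
  {"claw": 0,"offset": [0,0,0.006],"spin": 0},
  {"claw": 0,"offset": [0,0,0.004],"spin": 0},
  {"claw": 0,"offset": [0,0,0],"spin": 0},
  {"claw": 0,"offset": [0,0,0],"spin": 0},
])

```text
clock: 20.95
tcp_pos: [0.6377, 0.1546, 0.0303]
tcp_rot: [0.692, 0.722, 0.0, 0.0]
ft_force: [-2.9, -0.7, 5.2]
width: 0.0479
grasp_force: 31.6
```

The tape is at the home height with 5 N of contact. I'm releasing it and rising.

Call:
carry_out([
  {"claw": 0.4,"offset": [0,0,0],"spin": 0},
  {"claw": 0.6,"offset": [0,0,0],"spin": 0},
  {"claw": 0.9,"offset": [0,0,0],"spin": 0},
  {"claw": 1,"offset": [0,0,0],"spin": 0},
  {"claw": 1,"offset": [0,0,-0.05],"spin": 0},
  {"claw": 1,"offset": [0,0,-0.1],"spin": 0},
  {"claw": 1,"offset": [0,0,-0.1],"spin": 0},
  {"claw": 1,"offset": [-0.02,0,-0.1],"spin": 0},
  {"claw": 1,"offset": [-0.06,0,-0.05],"spin": 0},
  {"claw": 1,"offset": [-0.1,0,0],"spin": 0},
])

```text
clock: 21.95
tcp_pos: [0.642, 0.0837, 0.1934]
tcp_rot: [0.691, 0.723, 0.002, 0.002]
ft_force: [-0.0, -1.1, 0.8]
width: 0.0853
grasp_force: 0.0
```

```bash
python3 - <<'E'
from h import *
o=r.get_obs();print(o['clock'],o['tcp_pos'],yaw(),o['width'])
s,d=look('wrist',['tape_roll','tape_spindle'],'w12',k=1)
m=d['tape_roll'][0]['region']
for z in(.025,.03,.035,.055):print(z,quad(s,m,z))
t,e=look('top',['tape_roll','square_holder'],k=1)
W=quad(t,e['square_holder'][0]['region'],.012);print('sq',W)
p=proj(s,[[.6385,.1545,.025]])[0];x,y=map(int,p);a=s['color'][max(0,y-60):y+60,x-60:x+60,::-1];cv2.imwrite('pics/w12c.png',cv2.resize(a,None,fx=4,fy=4,interpolation=cv2.INTER_CUBIC))
to([.6224,-.177,.16],1.63)
E
```

```text
21.95 [0.64197191 0.08368126 0.19341555] 1.6159153802991697 0.08530395791852453
wrist tape_roll 0.91 [119. 306.] 1331 rect [323. 115.] [52. 52.] 45.0
wrist tape_spindle 0.67 [114. 323.] 1913 rect [323. 115.] [64. 65.] 26.6
0.025 ((637.9955444335938, 154.7576141357422), (48.29161834716797, 48.156227111816406), 58.92174530029297)
0.03 ((637.9910888671875, 154.85525512695312), (47.46752166748047, 47.33440017700195), 58.9213752746582)
0.035 ((637.9866943359375, 154.95289611816406), (46.64342498779297, 46.51258087158203), 58.92145919799805)
0.055 ((637.9691162109375, 155.34347534179688), (43.347007751464844, 43.22543716430664), 58.92143630981445)
top square_holder 0.92 [260. 320.] 411 rect [319. 255.] [27. 23.] 78.7
sq ((443.7195129394531, 0.5547447204589844), (70.00940704345703, 58.82160949707031), 9.637401580810547)
to [ 0.6224 -0.177   0.16  ] offset total [-0.6479 -0.0727  0.0725] rows>= 6 spin total -0.011
```

View pics/w12c.png

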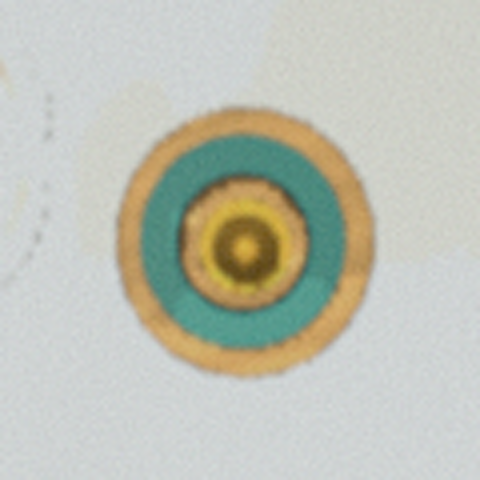

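The crop shows the teal roll flat on the disc, concentric with the brass post at (243,245), so it is home. That was my 14th picture, so from here I rely on numbers only.

Call:
carry_out([
  {"claw": 1,"offset": [-0.1,-0.012,0],"spin": -0.011},
  {"claw": 1,"offset": [-0.12,-0.013,0],"spin": 0},
  {"claw": 1,"offset": [-0.12,-0.013,0],"spin": 0},
  {"claw": 1,"offset": [-0.12,-0.013,0],"spin": 0},
  {"claw": 1,"offset": [-0.11,-0.012,0],"spin": 0},
  {"claw": 1,"offset": [-0.078,-0.009,0.02],"spin": 0},
  {"claw": 1,"offset": [0,0,0.03],"spin": 0},
  {"claw": 1,"offset": [0,0,0.022],"spin": 0},
  {"claw": 1,"offset": [0,0,0],"spin": 0},
  {"claw": 1,"offset": [0,0,0],"spin": 0},
])

```text
clock: 23.25
tcp_pos: [0.6267, -0.1761, 0.1606]
tcp_rot: [0.685, 0.728, -0.0, -0.0]
ft_force: [0.2, -0.4, -0.0]
width: 0.0855
grasp_force: 0.0
```

```bash
python3 - <<'E'
from h import *
o=r.get_obs();print(o['clock'],o['tcp_pos'],yaw(),o['width'])
s,d=look('wrist',['pink_pad','cream_pad','caddy'],'w13',k=1)
print('pink',quad(s,d['pink_pad'][0]['region'],.025),quad(s,d['pink_pad'][0]['region'],.020))
print('cream',quad(s,d['cream_pad'][0]['region'],.014))
# colour check of pink
hsv=cv2.cvtColor(s['color'],cv2.COLOR_RGB2HSV).astype(int)
m=((hsv[...,0]>165)|(hsv[...,0]<8))&(hsv[...,1]>60)&(hsv[...,2]>90); m[:, :260]=0;m[:,400:]=0;m[280:]=0;m[:120]=0
m=cv2.morphologyEx(m.astype(np.uint8),cv2.MORPH_OPEN,np.ones((5,5)));print(m.sum(),quad(s,m>0,.025))
E
```

```text
23.25 [ 0.62666079 -0.17605187  0.16062286] 1.631324817771451 0.08552684506476863
wrist pink_pad 0.87 [190. 316.] 2941 rect [319. 195.] [54. 56.] 90.0
wrist cream_pad 0.93 [168. 313.] 3294 rect [318. 190.] [97. 67.] 90.0
wrist caddy 0.82 [142. 318.] 4451 rect [319. 198.] [161.  84.] 90.0
pink ((622.3796997070312, -174.78369140625), (50.17768096923828, 51.78707504272461), 4.775666236877441) ((622.3843994140625, -176.23370361328125), (51.1417236328125, 52.78203582763672), 4.775669574737549)
cream ((620.7719116210938, -175.77035522460938), (62.48090362548828, 95.46634674072266), 2.7983057498931885)
2766 ((622.4432983398438, -174.86265563964844), (48.23065948486328, 49.91326904296875), 4.717716217041016)
```

Call:
carry_out([
  {"claw": 1,"offset": [0.003,-0.0105,0],"spin": -0.015},
  {"claw": 1,"offset": [0,0,0.08],"spin": 0},
  {"claw": 1,"offset": [0,0,0.1],"spin": 0},
  {"claw": 1,"offset": [0,0,0.08],"spin": 0},
  {"claw": 1,"offset": [0,0,0.04],"spin": 0},
  {"claw": 1,"offset": [0,0,0.014],"spin": 0},
  {"claw": 1,"offset": [0,0,0],"spin": 0},
  {"claw": 1,"offset": [0,0,0],"spin": 0},
  {"claw": 1,"offset": [0,0,0],"spin": 0},
  {"claw": 0.6,"offset": [0,0,0],"spin": 0},
], newtons=30)

```text
clock: 24.45
tcp_pos: [0.6227, -0.177, 0.0362]
tcp_rot: [0.678, 0.735, 0.0, 0.001]
ft_force: [-0.4, -0.1, 0.1]
width: 0.0735
grasp_force: 0.0
```

```bash
python3 - <<'E'
from h import *
o=r.get_obs();print(o['clock'],o['tcp_pos'],yaw(),o['width'],o['ft_force'])
s,d=look('wrist',['pink_pad','cream_pad'],k=1)
q=quad(s,d['pink_pad'][0]['region'],.025);print(q)
print(onplane(s,proj(s,o['tcp_pos'])[0],.025))
E
```

```text
24.45 [ 0.62267448 -0.17702205  0.03619536] 1.6519113414488071 0.07345223505685824 [-0.35653433 -0.05589926  0.06373354]
wrist pink_pad 0.77 [256. 321.] 8936 rect [324. 257.] [ 92. 100.] 90.0
wrist cream_pad 0.69 [211. 315.] 8002 rect [320. 247.] [122. 159.] 1.7
((622.5626220703125, -173.6421661376953), (49.54874038696289, 52.57084655761719), 4.608406066894531)
[[ 0.62324669 -0.18392665  0.025     ]]
```

Call:
carry_out([
  {"claw": 0.6,"offset": [0.005,0,0.005],"spin": 0},
  {"claw": 0.4,"offset": [0,0,0],"spin": 0},
  {"claw": 0,"offset": [0,0,0],"spin": 0},
  {"claw": 0,"offset": [0,0,0],"spin": 0},
  {"claw": 0,"offset": [0,0,0],"spin": 0},
  {"claw": 0,"offset": [0,0,0],"spin": 0},
  {"claw": 0,"offset": [0,0,0],"spin": 0},
  {"claw": 0,"offset": [0,0,-0.01],"spin": 0},
  {"claw": 0,"offset": [0,0,-0.02],"spin": 0},
  {"claw": 0,"offset": [0,0,-0.02],"spin": 0},
])

```text
clock: 25.6
tcp_pos: [0.622, -0.1749, 0.0537]
tcp_rot: [0.678, 0.735, -0.0, -0.0]
ft_force: [0.4, 0.1, 0.4]
width: 0.0493
grasp_force: 31.0
```

```bash
python3 - <<'E'
from h import *
o=r.get_obs();print(o['clock'],o['tcp_pos'],yaw(),o['width'],o['grasp_force'],o['ft_force'])
s,d=look('wrist',['pink_pad','cream_pad'],k=1);save(s,'w14')
for z in(.025,.035,.045):print(z,quad(s,d['pink_pad'][0]['region'],z))
print(quad(s,d['cream_pad'][0]['region'],.014))
E
```

```text
25.6 [ 0.62204272 -0.1748607   0.05369347] 1.6517491983082289 0.049338857033931406 31.04128897190094 [0.39485537 0.09537651 0.44455009]
wrist pink_pad 0.71 [260. 325.] 9104 rect [324. 264.] [ 93. 101.] 90.0
0.025 ((623.0885620117188, -185.21310424804688), (57.161800384521484, 60.84114456176758), 4.630604267120361)
0.035 ((622.619873046875, -179.5356903076172), (53.43260955810547, 56.87184524536133), 4.630581378936768)
0.045 ((622.1513671875, -173.85829162597656), (49.7033576965332, 52.902587890625), 4.630588531494141)Traceback (most recent call last):
  File "<stdin>", line 5, in <module>
IndexError: list index out of range
```

Call:
carry_out([
  {"claw": 0,"offset": [0,0,-0.06],"spin": 0},
  {"claw": 0,"offset": [0,0,-0.1],"spin": 0},
  {"claw": 0,"offset": [0,0,-0.12],"spin": 0},
  {"claw": 0,"offset": [0,0,-0.09],"spin": 0},
  {"claw": 0,"offset": [0,0,-0.03],"spin": 0},
  {"claw": 0,"offset": [0,0,0],"spin": 0},
  {"claw": 0,"offset": [0,0,0],"spin": 0},
  {"claw": 0,"offset": [0,0,0],"spin": 0},
  {"claw": 0,"offset": [0,0,0],"spin": 0},
  {"claw": 0,"offset": [0,0,0],"spin": 0},
])

```text
clock: 26.75
tcp_pos: [0.6218, -0.1747, 0.2119]
tcp_rot: [0.678, 0.735, -0.0, -0.001]
ft_force: [-0.0, -0.4, 0.1]
width: 0.049
grasp_force: 31.2
```

```bash
python3 - <<'E'
from h import *
o=r.get_obs();print(o['clock'],o['tcp_pos'],yaw(),o['width'],o['grasp_force'],o['ft_force'])
s,d=look('wrist',['pink_pad','cream_pad','caddy'],k=1);save(s,'w15')
m=d['pink_pad'][0]['region'];zt=o['tcp_pos'][2]-.0092
print('pink held',quad(s,m,zt))
if d['cream_pad']: print(quad(s,d['cream_pad'][0]['region'],.014))
E
```

```text
26.75 [ 0.6217954  -0.17471086  0.21194039] 1.65179124706781 0.04899782741540005 31.23001456260681 [-0.04255514 -0.40652818  0.14634938]
wrist pink_pad 0.84 [260. 323.] 9052 rect [324. 263.] [101.  95.] 0.8
wrist cream_pad 0.86 [179. 321.] 4238 rect [324. 178.] [77. 57.] 90.0
wrist caddy 0.64 [129. 328.] 1678 rect [325. 166.] [97. 70.] 90.0
pink held ((622.0314331054688, -174.02577209472656), (49.6883659362793, 54.1899299621582), 4.5739970207214355)
((621.1096801757812, -172.827880859375), (62.5299186706543, 88.42694854736328), 3.0103039741516113)
```

Call:
carry_out([
  {"claw": 0,"offset": [0.025,-0.042,0],"spin": 0},
  {"claw": 0,"offset": [0.049,-0.082,0],"spin": 0},
  {"claw": 0,"offset": [0.049,-0.082,0],"spin": 0},
  {"claw": 0,"offset": [0.049,-0.082,0],"spin": 0},
  {"claw": 0,"offset": [0.049,-0.082,0],"spin": 0},
  {"claw": 0,"offset": [0.025,-0.041,0],"spin": 0},
  {"claw": 0,"offset": [0,0,0],"spin": -0.06},
  {"claw": 0,"offset": [0,0,0],"spin": -0.059},
  {"claw": 0,"offset": [0,0,0],"spin": 0},
  {"claw": 0,"offset": [0,0,0],"spin": 0},
])

```text
clock: 27.95
tcp_pos: [0.4503, -0.0901, 0.2132]
tcp_rot: [0.611, 0.792, 0.0, 0.0]
ft_force: [0.4, 0.3, -0.6]
width: 0.0495
grasp_force: 31.2
```

```bash
python3 - <<'E'
from h import *
o=r.get_obs();print(o['clock'],o['tcp_pos'],yaw(),o['width'],o['grasp_force'],o['ft_force'])
s,d=look('wrist',['square_holder','pink_pad'],k=1);save(s,'w16')
m=d['square_holder'][0]['region']
for z in(.012,.016): print('sq',z,quad(s,m,z))
zt=o['tcp_pos'][2]-.0092;print('pink held',quad(s,d['pink_pad'][0]['region'],zt))
b=m.astype(np.uint8);h=cv2.convexHull(max(cv2.findContours(b,0,1)[0],key=len));p=cv2.approxPolyDP(h,4,True)[:,0];print(p.tolist(),onplane(s,p,.016)[:,:2].round(4).tolist())
E
```

```text
27.95 [ 0.45026272 -0.09006054  0.21316311] 1.827720157656231 0.049453746928540585 31.236814856529236 [ 0.44126049  0.25601806 -0.55801841]
wrist square_holder 0.65 [ 83. 341.] 3878 rect [339.  89.] [70. 74.] 5.0
wrist pink_pad 0.72 [263. 322.] 9159 rect [324. 264.] [ 94. 101.] 90.0
sq 0.012 ((440.671142578125, 6.576992034912109), (70.58319854736328, 71.806640625), 10.250456809997559)
sq 0.016 ((440.551025390625, 6.304439544677734), (69.7165298461914, 70.92489624023438), 10.250450134277344)
pink held ((450.7347717285156, -89.59510803222656), (50.41259765625, 53.761512756347656), 14.705225944519043)
[[308, 50], [376, 57], [368, 127], [303, 122]] [[0.4014, 0.0341], [0.4681, 0.0451], [0.4804, -0.0213], [0.4127, -0.0338]]
```

Call:
carry_out([
  {"claw": 0,"offset": [0,0,0],"spin": 0.054},
  {"claw": 0,"offset": [0.063,0.005,0],"spin": 0},
  {"claw": 0,"offset": [0.1,0.007,0],"spin": 0},
  {"claw": 0,"offset": [0.08,0.006,0.04],"spin": 0},
  {"claw": 0,"offset": [0,0,0.1],"spin": 0},
  {"claw": 0,"offset": [0,0,0.11],"spin": 0},
  {"claw": 0,"offset": [0,0,0.09],"spin": 0},
  {"claw": 0,"offset": [0,0,0.04],"spin": 0},
  {"claw": 0,"offset": [0,0,0],"spin": 0},
  {"claw": 0,"offset": [0,0,0],"spin": 0},
])

```text
clock: 29.1
tcp_pos: [0.4403, 0.0068, 0.0614]
tcp_rot: [0.642, 0.767, -0.0, -0.0]
ft_force: [0.9, -0.1, -0.1]
width: 0.0493
grasp_force: 31.2
```

```bash
python3 - <<'E'
from h import *
o=r.get_obs();print(o['clock'],o['tcp_pos'],yaw(),o['width'],o['grasp_force'],o['ft_force'])
s,d=look('wrist',['square_holder','pink_pad'],k=1);save(s,'w17')
for z in(.012,.016): print('sq',z,quad(s,d['square_holder'][0]['region'],z))
zt=o['tcp_pos'][2]-.0092;print('pink held',quad(s,d['pink_pad'][0]['region'],zt))
to([.4405,.007,.0282],1.747)
E
```

```text
29.1 [0.4403384  0.00681307 0.06143519] 1.7486869561267766 0.049302065039009364 31.244611144065857 [ 0.92172621 -0.12948988 -0.11492716]
wrist square_holder 0.93 [194. 325.] 3784 rect [324. 198.] [ 39. 116.] 89.3
wrist pink_pad 0.66 [263. 321.] 9205 rect [325. 264.] [102.  95.] 0.0
sq 0.012 ((436.1611328125, 31.114402770996094), (71.115478515625, 24.93392562866211), 10.923137664794922)
sq 0.016 ((435.94866943359375, 32.29634094238281), (69.48110961914062, 24.360889434814453), 10.92314338684082)
pink held ((440.5794982910156, 7.487642288208008), (50.08380889892578, 54.2552375793457), 10.167611122131348)
to [0.4405 0.007  0.0282] offset total [ 0.0009 -0.0011  0.0851] rows>= 1 spin total 0.001
```

Call:
carry_out([
  {"claw": 0,"offset": [0.001,0,0.03],"spin": 0},
  {"claw": 0,"offset": [0,0,0.03],"spin": 0},
  {"claw": 0,"offset": [0,0,0.015],"spin": 0},
  {"claw": 0,"offset": [0,0,0.008],"spin": 0},
  {"claw": 0,"offset": [0,0,0.004],"spin": 0},
  {"claw": 0,"offset": [0,0,0],"spin": 0},
  {"claw": 0,"offset": [0,0,0],"spin": 0},
  {"claw": 0,"offset": [0,0,0],"spin": 0},
  {"claw": 0,"offset": [0,0,0],"spin": 0},
  {"claw": 0,"offset": [0,0,0],"spin": 0},
])

```text
clock: 30.25
tcp_pos: [0.4402, 0.0072, 0.0271]
tcp_rot: [0.641, 0.767, 0.0, 0.0]
ft_force: [-2.0, 0.1, 6.3]
width: 0.0489
grasp_force: 31.8
```

Call:
carry_out([
  {"claw": 0.3,"offset": [0,0,0],"spin": 0},
  {"claw": 0.5,"offset": [0,0,0],"spin": 0},
  {"claw": 0.7,"offset": [0,0,0],"spin": 0},
  {"claw": 0.8,"offset": [0,0,0],"spin": 0},
  {"claw": 1,"offset": [0,0,-0.05],"spin": 0},
  {"claw": 1,"offset": [0,0,-0.1],"spin": 0},
  {"claw": 1,"offset": [0,0,-0.12],"spin": 0},
  {"claw": 1,"offset": [0,0,-0.12],"spin": 0},
  {"claw": 1,"offset": [-0.05,0,-0.06],"spin": 0},
  {"claw": 1,"offset": [0,0,0],"spin": 0},
])

```text
clock: 31.25
tcp_pos: [0.4454, -0.0138, 0.2097]
tcp_rot: [0.642, 0.767, 0.001, 0.003]
ft_force: [1.2, 0.1, -0.2]
width: 0.0853
grasp_force: 0.0
```

```bash
python3 - <<'E'
from h import *
o=r.get_obs();print(o['clock'],o['tcp_pos'],yaw(),o['width'])
s,d=look('wrist',['square_holder','pink_pad'],k=1);save(s,'w18')
print('pink',quad(s,d['pink_pad'][0]['region'],.019))
print('sq',quad(s,d['square_holder'][0]['region'],.016))
u,f=look('scene',['pink_pad','square_holder'],k=1)
for n,z in(('pink_pad',.019),('square_holder',.016)):
  if f[n]:print(n,quad(u,f[n][0]['region'],z))
if f['pink_pad']: print('tri',tri([(s,d['pink_pad'][0]['centre'][::-1]),(u,f['pink_pad'][0]['centre'][::-1])]))
to([.6215,-.175,.22],1.62)
E
```

```text
31.25 [ 0.44543582 -0.01378453  0.20970495] 1.7485755337645892 0.08526712054644163
wrist square_holder 0.87 [139. 324.] 1271 rect [322. 161.] [64. 65.] 0.0
wrist pink_pad 0.92 [162. 319.] 2128 rect [322. 163.] [46. 46.] 90.0
pink ((440.91204833984375, 6.274391174316406), (49.76432800292969, 49.84089660644531), 10.155820846557617)
sq ((440.9470520019531, 6.796356201171875), (67.91861724853516, 71.14600372314453), 10.730547904968262)
scene pink_pad 0.96 [249. 345.] 517 rect [345. 246.] [27. 22.] 32.0
scene square_holder 0.61 [255. 341.] 299 rect [345. 248.] [37. 30.] 31.0
pink_pad ((436.4668273925781, 10.057369232177734), (56.09054183959961, 59.03060531616211), 10.393970489501953)
square_holder ((435.5125427246094, 12.683032989501953), (73.93443298339844, 80.01615142822266), 10.206756591796875)
tri [0.43883278 0.00547007 0.00229021]
to [ 0.6215 -0.175   0.22  ] offset total [-0.4805  0.3669 -0.0387] rows>= 5 spin total 0.086
```

The pink pad is home: 49.8 × 49.8 mm at z = 19 mm, centred, and square within 0.6°. Next is the cream pad.

Call:
carry_out([
  {"claw": 1,"offset": [0,0,-0.02],"spin": 0.086},
  {"claw": 1,"offset": [-0.05,0.05,0],"spin": 0},
  {"claw": 1,"offset": [-0.085,0.084,0],"spin": 0},
  {"claw": 1,"offset": [-0.085,0.084,0],"spin": 0},
  {"claw": 1,"offset": [-0.085,0.084,0],"spin": 0},
  {"claw": 1,"offset": [-0.075,0.074,0],"spin": 0},
  {"claw": 1,"offset": [-0.044,0.044,0.06],"spin": 0},
  {"claw": 1,"offset": [0,0,0.08],"spin": 0},
  {"claw": 1,"offset": [0,0,0],"spin": 0},
  {"claw": 1,"offset": [0,0,0],"spin": 0},
])

```text
clock: 32.55
tcp_pos: [0.6192, -0.1729, 0.1577]
tcp_rot: [0.689, 0.725, -0.0, -0.001]
ft_force: [1.0, -0.2, 0.1]
width: 0.0856
grasp_force: 0.0
```

```bash
python3 - <<'E'
from h import *
o=r.get_obs();print(o['clock'],o['tcp_pos'],yaw(),o['width'])
s,d=look('wrist',['cream_pad','caddy'],'w19',k=1)
m=d['cream_pad'][0]['region'];print(quad(s,m,.014))
p=cv2.approxPolyDP(cv2.convexHull(max(cv2.findContours(m.astype(np.uint8),0,1)[0],key=len)),4,True)[:,0];print(p.tolist(),onplane(s,p,.014)[:,:2].round(4).tolist())
# width of the pad along rows
for y in range(p[:,1].min()+3,p[:,1].max(),10):
    c=np.where(m[y])[0];W=onplane(s,[[c.min(),y],[c.max()+1,y]],.014);print(y,(W[:,:2]*1e3).round(1).tolist(),round(1e3*np.linalg.norm(W[1]-W[0]),1))
E
```

```text
32.55 [ 0.61916769 -0.17285775  0.15772602] 1.6206837656279662 0.085559426174365
wrist cream_pad 0.75 [196. 327.] 6159 rect [325. 195.] [68. 97.] 1.9
wrist caddy 0.62 [146. 328.] 4598 rect [326. 204.] [164.  85.] 90.0
((620.01318359375, -176.10641479492188), (63.00627517700195, 95.73532104492188), 3.010796070098877)
[[359, 148], [357, 243], [296, 242], [293, 150]] [[0.648, -0.1276], [0.6539, -0.2212], [0.5933, -0.2232], [0.5886, -0.1324]]
151 [[588.6, -133.3], [650.0, -130.2]] 61.5
161 [[587.9, -142.4], [649.9, -139.3]] 62.1
171 [[589.0, -151.6], [650.7, -148.5]] 61.8
181 [[589.1, -161.1], [650.6, -158.0]] 61.5
191 [[589.3, -170.8], [651.4, -167.6]] 62.1
201 [[590.5, -180.6], [652.2, -177.4]] 61.8
211 [[590.7, -190.6], [652.1, -187.5]] 61.5
221 [[589.9, -201.0], [653.0, -197.8]] 63.2
231 [[592.0, -211.4], [653.8, -208.2]] 61.9
241 [[592.3, -222.1], [654.7, -218.9]] 62.6
```

Call:
carry_out([
  {"claw": 1,"offset": [-0.008,0.003,0],"spin": 0},
  {"claw": 1,"offset": [0,0,0.08],"spin": 0},
  {"claw": 1,"offset": [0,0,0.1],"spin": 0},
  {"claw": 1,"offset": [0,0,0.09],"spin": 0},
  {"claw": 1,"offset": [0,0,0.045],"spin": 0},
  {"claw": 1,"offset": [0,0,0.02],"spin": 0},
  {"claw": 1,"offset": [0,0,0.008],"spin": 0},
  {"claw": 1,"offset": [0,0,0],"spin": 0},
  {"claw": 0.8,"offset": [0,0,0],"spin": 0},
  {"claw": 0.8,"offset": [0,0,0],"spin": 0},
], newtons=30)

```text
clock: 33.7
tcp_pos: [0.6217, -0.1768, 0.0223]
tcp_rot: [0.689, 0.724, 0.0, 0.001]
ft_force: [0.2, 0.0, -1.3]
width: 0.077
grasp_force: 0.0
```

Call:
carry_out([
  {"claw": 0.6,"offset": [0,-0.002,0.004],"spin": 0},
  {"claw": 0.4,"offset": [0,0,0],"spin": 0},
  {"claw": 0.2,"offset": [0,0,0],"spin": 0},
  {"claw": 0.2,"offset": [0,0,0],"spin": 0},
  {"claw": 0.2,"offset": [0,0,0],"spin": 0},
  {"claw": 0.2,"offset": [0,0,0],"spin": 0},
  {"claw": 0.2,"offset": [0,0,0],"spin": 0},
  {"claw": 0.2,"offset": [0,0,0],"spin": 0},
  {"claw": 0.2,"offset": [0,0,0],"spin": 0},
  {"claw": 0.2,"offset": [0,0,0],"spin": 0},
])

```text
clock: 34.7
tcp_pos: [0.6203, -0.1767, 0.0201]
tcp_rot: [0.689, 0.724, 0.0, 0.0]
ft_force: [-1.1, 1.2, 5.8]
width: 0.061
grasp_force: 32.8
```

```bash
python3 - <<'E'
from h import *
o=r.get_obs();print(o['clock'],o['tcp_pos'],yaw(),o['width'],o['grasp_force'],o['ft_force'])
E
```

```text
34.7 [ 0.62031583 -0.17671371  0.0201116 ] 1.6202832476002103 0.061011857658481904 32.843647599220276 [-1.1091828   1.23904885  5.82631726]
```

Call:
carry_out([
  {"claw": 0.2,"offset": [0,0,-0.01],"spin": 0},
  {"claw": 0.2,"offset": [0,0,-0.02],"spin": 0},
  {"claw": 0.2,"offset": [0,0,-0.04],"spin": 0},
  {"claw": 0.2,"offset": [0,0,-0.06],"spin": 0},
  {"claw": 0.2,"offset": [0,0,-0.08],"spin": 0},
  {"claw": 0.2,"offset": [0,0,-0.1],"spin": 0},
  {"claw": 0.2,"offset": [0,0,-0.1],"spin": 0},
  {"claw": 0.2,"offset": [0,0,-0.06],"spin": 0},
  {"claw": 0.2,"offset": [0,0,-0.03],"spin": 0},
  {"claw": 0.2,"offset": [0,0,0],"spin": 0},
])

```text
clock: 35.7
tcp_pos: [0.6207, -0.1768, 0.221]
tcp_rot: [0.689, 0.724, 0.0, 0.001]
ft_force: [0.8, 0.6, -0.6]
width: 0.061
grasp_force: 32.7
```

```bash
python3 - <<'E'
from h import *
o=r.get_obs();print(o['clock'],o['tcp_pos'],yaw(),o['width'],o['grasp_force'])
s,d=look('wrist',['cream_pad','long_holder'],'w20')
zt=o['tcp_pos'][2]-.0061
if d['cream_pad']: q=quad(s,d['cream_pad'][0]['region'],zt);print('held',q,np.array(q[0])-o['tcp_pos'][:2]*1e3)
for e in d['long_holder']:print('LH',quad(s,e['region'],.014),s['color'][e['region']].mean(0))
t,e=look('top',['long_holder'],k=3)
for x in e['long_holder']:print('LHtop',quad(t,x['region'],.014),t['color'][x['region']].mean(0))
E
```

```text
35.7 [ 0.62068163 -0.17681776  0.22101885] 1.6203000914670393 0.061025791443781396 32.65013873577118
wrist cream_pad 0.95 [260. 323.] 21265 rect [324. 261.] [135. 172.] 0.6
wrist long_holder 0.62 [256. 172.] 4395 rect [170. 260.] [71. 83.] 27.6
held ((620.91162109375, -176.0638885498047), (62.59568405151367, 96.5729751586914), 2.735248327255249) [0.2299864  0.75386844]
LH ((433.3836975097656, -292.16046142578125), (120.69754791259766, 82.818115234375), 60.99981689453125) [181.24709898 151.24687144  97.45210466]
top long_holder 0.79 [244. 258.] 1186 rect [262. 244.] [45. 32.] 14.0
top long_holder 0.57 [261. 446.] 448 rect [445. 262.] [17. 32.] 24.4
top long_holder 0.21 [255. 314.] 370 rect [317. 255.] [19. 19.] 78.7
LHtop ((476.15057373046875, 147.46200561523438), (116.35533142089844, 84.1438980102539), 74.96499633789062) [ 57.92664418 109.65935919  68.05059022]
LHtop ((416.3201904296875, -325.7677917480469), (42.75641632080078, 83.13888549804688), 62.118473052978516) [137.71205357 119.51116071  89.35714286]
LHtop ((442.9211730957031, 5.427358627319336), (50.121368408203125, 49.29545211791992), 9.791976928710938) [146.70540541 116.57837838 120.40810811]
```

Call:
carry_out([
  {"claw": 0.2,"offset": [0,0,0],"spin": 0.07},
  {"claw": 0.2,"offset": [0,0,0],"spin": 0.09},
  {"claw": 0.2,"offset": [0,0,0],"spin": 0.09},
  {"claw": 0.2,"offset": [0,0,0],"spin": 0.08},
  {"claw": 0.2,"offset": [0,0,0],"spin": 0.04},
  {"claw": 0.2,"offset": [-0.06,-0.02,0],"spin": 0},
  {"claw": 0.2,"offset": [-0.11,-0.038,0],"spin": 0},
  {"claw": 0.2,"offset": [-0.11,-0.038,0],"spin": 0},
  {"claw": 0.2,"offset": [-0.11,-0.038,0],"spin": 0},
  {"claw": 0.2,"offset": [-0.11,-0.038,0],"spin": 0},
])

```text
clock: 36.95
tcp_pos: [0.4616, -0.319, 0.2185]
tcp_rot: [0.861, 0.508, -0.0, -0.001]
ft_force: [0.0, -1.1, -0.4]
width: 0.0608
grasp_force: 32.6
```

Call:
carry_out([
  {"claw": 0.2,"offset": [-0.11,-0.038,0],"spin": 0},
  {"claw": 0.2,"offset": [-0.11,-0.038,0],"spin": 0},
  {"claw": 0.2,"offset": [-0.06,-0.02,0],"spin": 0},
  {"claw": 0.2,"offset": [0,0,0],"spin": 0},
  {"claw": 0.2,"offset": [0,0,0],"spin": 0},
  {"claw": 0.2,"offset": [0,0,0],"spin": 0},
  {"claw": 0.2,"offset": [0,0,0],"spin": 0},
  {"claw": 0.2,"offset": [0,0,0],"spin": 0},
  {"claw": 0.2,"offset": [0,0,0],"spin": 0},
  {"claw": 0.2,"offset": [0,0,0],"spin": 0},
])

```text
clock: 37.95
tcp_pos: [0.3757, -0.3974, 0.2195]
tcp_rot: [0.861, 0.508, 0.0, 0.0]
ft_force: [0.5, -0.4, -0.5]
width: 0.0609
grasp_force: 32.6
```

```bash
python3 - <<'E'
from h import *
o=r.get_obs();print(o['clock'],o['tcp_pos'],yaw(),o['width'],o['grasp_force'])
s,d=look('wrist',['cream_pad','long_holder'],'w21')
zt=o['tcp_pos'][2]-.0061
if d['cream_pad']: q=quad(s,d['cream_pad'][0]['region'],zt);print('held',q,np.array(q[0])-o['tcp_pos'][:2]*1e3)
for e in d['long_holder']:
  m=e['region'];print('LH',quad(s,m,.016),s['color'][m].mean(0))
  p=cv2.approxPolyDP(cv2.convexHull(max(cv2.findContours(m.astype(np.uint8),0,1)[0],key=len)),4,True)[:,0];print(p.tolist(),onplane(s,p,.016)[:,:2].round(4).tolist())
E
```

```text
37.95 [ 0.37570915 -0.39742477  0.21949136] 1.0660226501487802 0.06092874162801333 32.64809310436249
wrist cream_pad 0.55 [258. 323.] 21435 rect [325. 260.] [173. 136.] 90.0
held ((376.1065368652344, -396.7445373535156), (96.44379425048828, 63.424137115478516), 61.06611633300781) [0.3973893  0.68023573]
```

```bash
python3 - <<'E'
from h import *
s,d=look('wrist',['long_holder','square_holder'],'w22')
print(proj(s,[[.433,-.292,.012],[.46,-.243,.016],[.406,-.341,.016]]))
hsv=cv2.cvtColor(s['color'],cv2.COLOR_RGB2HSV).astype(int)
print('hsv centre',hsv[int(proj(s,[[.433,-.292,.008]])[0,1]),int(proj(s,[[.433,-.292,.008]])[0,0])])
m=((hsv[...,0]>10)&(hsv[...,0]<24)&(hsv[...,1]>70)&(hsv[...,2]>70)).astype(np.uint8);m=cv2.morphologyEx(m,cv2.MORPH_CLOSE,np.ones((5,5)))
n,l,st,c=cv2.connectedComponentsWithStats(m)
for i in range(1,n):
  if st[i,4]>800:
    k=l==i;print(st[i],c[i].round(),quad(s,k,.016))
    p=cv2.approxPolyDP(cv2.convexHull(max(cv2.findContours(k.astype(np.uint8),0,1)[0],key=len)),4,True)[:,0];print(p.tolist(),onplane(s,p,.016)[:,:2].round(4).tolist())
E
```

```text
wrist long_holder 0.85 [ 60. 322.] 7827 rect [324.  66.] [119.  83.] 90.0
[[323.94955147  65.15285819]
 [323.82377737   0.99448361]
 [324.05215748 121.52002146]]
hsv centre [ 20 123 232]
[ 282    6   83  119 7385] [323.  64.] ((431.237060546875, -294.9927978515625), (110.20098876953125, 80.24724578857422), 61.726985931396484)
[[363, 6], [361, 123], [288, 124], [282, 8]] [[0.4911, -0.2649], [0.44, -0.3616], [0.3708, -0.3245], [0.4218, -0.2286]]
[  400   123   240   237 29780] [551. 246.] ((558.4989013671875, -647.0936889648438), (286.3327331542969, 283.20660400390625), 0.012447543442249298)
[[639, 123], [639, 333], [569, 359], [450, 299], [403, 253], [400, 239]] [[0.7016, -0.5063], [0.6448, -0.7887], [0.5501, -0.7867], [0.4412, -0.6147], [0.4153, -0.5248], [0.4199, -0.5059]]
[    0   133   251   267 38388] [ 95. 249.] ((39.62699890136719, -330.9674072265625), (425.6100769042969, 267.72686767578125), 4.3348588943481445)
[[134, 133], [166, 150], [228, 213], [250, 246], [198, 299], [30, 399], [0, 371], [0, 149]] [[0.2197, -0.2517], [0.2386, -0.2831], [0.2566, -0.3773], [0.2558, -0.4257], [0.1552, -0.4565], [-0.1628, -0.4765], [-0.1609, -0.4176], [0.0792, -0.1937]]
[ 162  353   52   47 1175] [193. 376.] ((68.95408630371094, -566.631103515625), (113.82532501220703, 51.12405014038086), 27.324874877929688)
[[209, 353], [213, 385], [202, 399], [162, 399], [190, 357]] [[0.1166, -0.5348], [0.0879, -0.5848], [0.0583, -0.5989], [0.0068, -0.5704], [0.0894, -0.5277]]
[ 435  352   48   48 1462] [455. 379.] ((392.677001953125, -740.1453857421875), (54.79140090942383, 101.69024658203125), 3.59379243850708)
[[440, 353], [460, 357], [482, 392], [471, 399], [453, 399], [436, 390]] [[0.3965, -0.6898], [0.4182, -0.7097], [0.423, -0.7854], [0.4042, -0.7904], [0.381, -0.7776], [0.3658, -0.7494]]
```

Call:
carry_out([
  {"claw": 0.2,"offset": [0,0,0],"spin": -0.011},
  {"claw": 0.2,"offset": [0.06,0,0],"spin": 0},
  {"claw": 0.2,"offset": [0.1,0.001,0],"spin": 0},
  {"claw": 0.2,"offset": [0.09,0.001,0.02],"spin": 0},
  {"claw": 0.2,"offset": [0.042,0,0.06],"spin": 0},
  {"claw": 0.2,"offset": [0,0,0.1],"spin": 0},
  {"claw": 0.2,"offset": [0,0,0.1],"spin": 0},
  {"claw": 0.2,"offset": [0,0,0.08],"spin": 0},
  {"claw": 0.2,"offset": [0,0,0.04],"spin": 0},
  {"claw": 0.2,"offset": [0,0,0],"spin": 0},
])

```text
clock: 39.25
tcp_pos: [0.4299, -0.2941, 0.0574]
tcp_rot: [0.857, 0.515, -0.001, -0.002]
ft_force: [-0.4, -0.3, 0.4]
width: 0.0609
grasp_force: 32.7
```

```bash
python3 - <<'E'
from h import *
o=r.get_obs();print(o['clock'],o['tcp_pos'],yaw(),o['width'],o['ft_force'])
s,d=look('wrist',['cream_pad','long_holder'],'w23',k=1)
zt=o['tcp_pos'][2]-.0061
if d['cream_pad']: q=quad(s,d['cream_pad'][0]['region'],zt);print('held',q,np.array(q[0])-o['tcp_pos'][:2]*1e3)
hsv=cv2.cvtColor(s['color'],cv2.COLOR_RGB2HSV).astype(int)
for e in d['long_holder']:
    m=e['region'];print('LH',quad(s,m,.016))
    p=cv2.approxPolyDP(cv2.convexHull(max(cv2.findContours(m.astype(np.uint8),0,1)[0],key=len)),4,True)[:,0];print(p.tolist(),onplane(s,p,.016)[:,:2].round(4).tolist())
to([.4312,-.2945,.0205],1.082)
E
```

```text
39.25 [ 0.4299296  -0.29406066  0.05738489] 1.0823550245258824 0.06088490690042998 [-0.43873024 -0.26652672  0.44738199]
wrist cream_pad 0.86 [259. 323.] 21248 rect [324. 261.] [172. 135.] 90.0
wrist long_holder 0.74 [161. 331.] 4182 rect [323. 225.] [144. 166.] 4.8
held ((430.04132080078125, -293.41497802734375), (95.89523315429688, 62.46928405761719), 62.071014404296875) [0.11172115 0.64568372]
LH ((432.3241882324219, -292.62591552734375), (111.16917419433594, 81.12069702148438), 61.62702941894531)
[[257, 150], [301, 145], [396, 148], [397, 194], [260, 174]] [[0.4221, -0.2274], [0.4452, -0.2365], [0.4911, -0.2628], [0.4808, -0.2875], [0.4164, -0.2398]]
to [ 0.4312 -0.2945  0.0205] offset total [ 0.0019 -0.0019  0.1   ] rows>= 1 spin total 0.000
```

Call:
carry_out([
  {"claw": 0.2,"offset": [0.003,0.002,0.02],"spin": 0},
  {"claw": 0.2,"offset": [0,0,0.03],"spin": 0},
  {"claw": 0.2,"offset": [0,0,0.025],"spin": 0},
  {"claw": 0.2,"offset": [0,0,0.01],"spin": 0},
  {"claw": 0.2,"offset": [0,0,0.005],"spin": 0},
  {"claw": 0.2,"offset": [0,0,0.003],"spin": 0},
  {"claw": 0.2,"offset": [0,0,0],"spin": 0},
  {"claw": 0.2,"offset": [0,0,0],"spin": 0},
  {"claw": 0.2,"offset": [0,0,0],"spin": 0},
  {"claw": 0.2,"offset": [0,0,0],"spin": 0},
])

```text
clock: 40.4
tcp_pos: [0.4323, -0.2944, 0.0225]
tcp_rot: [0.857, 0.515, 0.0, 0.0]
ft_force: [0.3, -0.2, 0.0]
width: 0.0605
grasp_force: 32.7
```

No contact yet, so I'm lowering 2.5 mm more.

Call:
carry_out([
  {"claw": 0.2,"offset": [0,0,0.003],"spin": 0},
  {"claw": 0.2,"offset": [0,0,0.003],"spin": 0},
  {"claw": 0.2,"offset": [0,0,0],"spin": 0},
  {"claw": 0.2,"offset": [0,0,0],"spin": 0},
  {"claw": 0.2,"offset": [0,0,0],"spin": 0},
  {"claw": 0.2,"offset": [0,0,0],"spin": 0},
  {"claw": 0.2,"offset": [0,0,0],"spin": 0},
  {"claw": 0.2,"offset": [0,0,0],"spin": 0},
  {"claw": 0.2,"offset": [0,0,0],"spin": 0},
  {"claw": 0.2,"offset": [0,0,0],"spin": 0},
])

```text
clock: 41.4
tcp_pos: [0.4323, -0.2944, 0.0201]
tcp_rot: [0.857, 0.515, 0.0, 0.0]
ft_force: [-0.9, -0.1, 5.9]
width: 0.0609
grasp_force: 33.3
```

The pad is on the floor with 5.9 N of contact, at the expected height. I'm releasing it and rising.

Call:
carry_out([
  {"claw": 0.5,"offset": [0,0,0],"spin": 0},
  {"claw": 0.7,"offset": [0,0,0],"spin": 0},
  {"claw": 0.9,"offset": [0,0,0],"spin": 0},
  {"claw": 1,"offset": [0,0,0],"spin": 0},
  {"claw": 1,"offset": [0,0,-0.05],"spin": 0},
  {"claw": 1,"offset": [0,0,-0.1],"spin": 0},
  {"claw": 1,"offset": [0,0,-0.12],"spin": 0},
  {"claw": 1,"offset": [0,0,-0.12],"spin": 0},
  {"claw": 1,"offset": [0,0,-0.06],"spin": 0},
  {"claw": 1,"offset": [0,0,0],"spin": 0},
])

```text
clock: 42.4
tcp_pos: [0.4334, -0.2953, 0.2037]
tcp_rot: [0.857, 0.515, 0.001, 0.003]
ft_force: [0.7, -0.0, -0.5]
width: 0.0854
grasp_force: 0.0
```

```bash
python3 - <<'E'
from h import *
o=r.get_obs();print(o['clock'],o['tcp_pos'],yaw(),o['width'])
s,d=look('wrist',['cream_pad','long_holder'],'w24',k=1)
m=d['cream_pad'][0]['region']
print('cream',quad(s,m,.014))
for y in range(np.where(m.any(1))[0].min()+4,np.where(m.any(1))[0].max()-2,12):
    c=np.where(m[y])[0];W=onplane(s,[[c.min(),y],[c.max()+1,y]],.014);print(y,round(1e3*np.linalg.norm(W[1]-W[0]),1),end='; ')
if d['long_holder']:print('LH',quad(s,d['long_holder'][0]['region'],.016))
t,e=look('top',['black_marker','tape_roll','pink_pad','cream_pad'],k=1)
for n,z in(('black_marker',.021),('tape_roll',.025),('pink_pad',.019),('cream_pad',.014)):
  if e[n]:print(n,quad(t,e[n][0]['region'],z))
E
```

```text
42.4 [ 0.43335524 -0.29529926  0.2036537 ] 1.0819063165246405 0.08537897121985764
wrist cream_pad 0.81 [182. 322.] 4787 rect [322. 180.] [83. 58.] 90.0
wrist long_holder 0.71 [137. 323.] 2049 rect [322. 180.] [ 79. 102.] 1.0
cream ((432.5650634765625, -293.13775634765625), (92.84688568115234, 63.74578857421875), 61.84575271606445)
142 61.9; 154 61.6; 166 61.2; 178 63.1; 190 62.8; 202 61.3; 214 62.1; LH ((432.25701904296875, -294.4615783691406), (113.14553833007812, 83.30414581298828), 61.02455139160156)
top black_marker 0.66 [245. 197.] 406 rect [199. 244.] [ 8. 52.] 59.6
top tape_roll 0.46 [177. 256.] 186 rect [259. 181.] [19. 17.] 63.4
top cream_pad 0.77 [254. 432.] 728 rect [430. 255.] [33. 23.] 26.6
black_marker ((480.0508728027344, 307.8147888183594), (21.435123443603516, 131.94174194335938), 29.442697525024414)
tape_roll ((639.9265747070312, 152.567138671875), (50.24422836303711, 44.363121032714844), 25.508569717407227)
cream_pad ((437.4133605957031, -287.7842102050781), (83.38401794433594, 60.899173736572266), 61.71323776245117)
```

The cream pad measures 92.8 × 63.7 mm at z = 14 mm, centred in the holder within 2 mm and square within 1°. The marker and tape are still in place, and the robot is clear.

```bash
python3 -c "
from workcell import r
print(r.sign_off())"
```

```text
the job is handed in; nothing more can be done
None
```

I put the marker, tape roll, pink pad and cream pad home in that order, checked each in the camera images before touching the next, and handed the job in after about 42 s on the robot's clock; the hand-in gave no verdict.

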